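# Load the strip-trimming jig and pin its hold-down lid

## Task

Load the trimming jig: lay every loose mahogany strip from the right of the table flat on its bed, side by side without gaps from the fence at the back, each end pushed up against the end stop on the left. Then lay the hold-down lid on with its barrels between those of the jig, slide the hinge pin through all five barrels until its nose comes out past the last one, and turn the wooden button fully over the lid's front edge. Leave the tools and oddments lying about where they are.

Things in the scene. Friction and masses are not known exactly. Their poses are not given: they have to be found in the camera images.
- jig: trimming jig fixed to the table: pale wooden bed 175 mm deep (its x, to the back of the table) by 125 mm wide (its y, to the left), bed top z = 30 mm. Origin: centre of its underside. A fence runs along the back (face x = 67.5 mm), an end stop along the left side (face y = 44.5 mm), both with tops at z = 41 mm. The right end is open: strips stick out over it.
- corner (a point): where the faces of fence and end stop meet at the bed's top (jig frame 67.5, 44.5, 30 mm)
- rest (a point): centre of the top of the rest block that carries the lid's front right corner: jig frame x -62.5 to -47.5, y -62.5 to -41.5, top z = 41 mm. In front of it stands the button post, x -87.5 to -66, same y, top z = 52.5 mm. The rest of the bed's front is open.
- hinge_left (a point): on the jig's hinge axis, at the outer end of its left barrel; axes as the jig's. Behind the fence stand three brass barrels in line along y, axis at jig x = 97.5, z = 51 mm, centres y = -52, 0, 52 mm, each 21 mm long, 20 mm outside, bore 14.5 mm; the two gaps between them (31 mm) take the lid's barrels.
- hinge_right (a point): on the jig's hinge axis, at the outer end of its right barrel (jig frame 97.5, -62.5, 51 mm); axes as the jig's
- lid: loose hold-down lid, 0.3 kg: plywood plate 146 (x) by 125 (y) by 10 mm, origin at the centre of its underside, batten handle on top at its centre (22 mm wide in x, 90 mm long in y, z = 10 to 38 mm). It starts on the table right of the jig, hinge edge (+x) to the back. In place it lies on fence, stop and rest with its origin at jig frame (11, 0, 41) mm, axes as the jig's.
- lid_hinge_left (a point): on the axis of the lid's barrels, at the outer end of the left one; axes as the lid's. Two brass barrels at the lid's +x edge, like the jig's (21 mm long, 20 mm outside, bore 14.5 mm), axis at lid x = 86.5, z = 10 mm, centres y = -26 and 26 mm. On the jig they have 5 mm play to either side.
- lid_hinge_right (a point): on the axis of the lid's barrels, at the outer end of the right one (lid frame 86.5, -36.5, 10 mm); axes as the lid's
- pin: loose hinge pin of 10 mm round steel bar bent to an L, 0.12 kg: shank 170 mm along its +x, leg 36 mm along its +y, origin on the axis at the bend. It starts flat on the table in front of the lid, nose to the left. Gripped across the shank 20 mm from the bend it can be slid through the whole hinge (125 mm long), from either side, without a new grip.
- pin_tip (a point): nose end of the pin (pin frame 170, 0, 0 mm); the last 13 mm are narrowed to 6.6 mm and rounded
- strip_00: a slim mahogany strip, 143.5 mm long (its x axis), 13 mm wide (y), 9 mm thick (z), square ends; origin at the centre of its underside; absent in some runs. Starts flat on the table, in one of five places at the right, roughly along the world's x.
- strip_05: a slim mahogany strip, 130.3 mm long (its x axis), 9 mm wide (y), 7 mm thick (z), square ends; origin at the centre of its underside; absent in some runs. Starts flat on the table, in one of five places at the right, roughly along the world's x.
- strip_07: a slim mahogany strip, 155 mm long (its x axis), 9 mm wide (y), 7 mm thick (z), square ends; origin at the centre of its underside; absent in some runs. Starts flat on the table, in one of five places at the right, roughly along the world's x.
- strip_11: a slim mahogany strip, 160.7 mm long (its x axis), 15 mm wide (y), 9 mm thick (z), square ends; origin at the centre of its underside; absent in some runs. Starts flat on the table, in one of five places at the right, roughly along the world's x.
- strip_13: a slim mahogany strip, 155.7 mm long (its x axis), 10 mm wide (y), 7 mm thick (z), square ends; origin at the centre of its underside; absent in some runs. Starts flat on the table, in one of five places at the right, roughly along the world's x.
- turn_button (a joint): angle of the dark wooden turn-button on the post (vertical pivot at jig frame x = -76.5, y = -52 mm). 0: arm points to the jig's -y (right), clear of the lid; grows anticlockwise seen from above to 1.57: arm points to the jig's +x, over the lid's front edge. Light friction (0.05 N m), stays where left.
- button_tip (a point): on the button's arm, 37 mm from the pivot, mid thickness; the arm is 16 mm wide, 45 mm long from the pivot to its rounded end, z = 53 to 63 mm
- square: bystander: try square lying flat at the front left, 100 x 168 x 12 mm
- pencil: bystander: red pencil lying at the front edge, 166 mm
- knob: bystander: small brass knob standing near the back, 35 x 32 x 22 mm

How it is judged:
On the way, in this order (a step that is already met when the one before it is completed fails the run):
1. all strips present lie on the bed, edge to edge from the fence and with their ends against the stop (angle between the x axis of each of strip_00, strip_05, strip_07, strip_11, strip_13 and the y axis of jig, either way round below 0.04 rad and y of strip_00 in the frame of jig between -0.03025 and -0.02425 m and z of strip_00 in the frame of jig between 0.026 and 0.034 m and y of strip_05 in the frame of jig between -0.02365 and -0.01765 m and z of strip_05 in the frame of jig between 0.026 and 0.034 m and y of strip_07 in the frame of jig between -0.036 and -0.03 m and z of strip_07 in the frame of jig between 0.026 and 0.034 m and y of strip_11 in the frame of jig between -0.03885 and -0.03285 m and z of strip_11 in the frame of jig between 0.026 and 0.034 m and y of strip_13 in the frame of jig between -0.03635 and -0.03035 m and z of strip_13 in the frame of jig between 0.026 and 0.034 m and (x of strip_00 in the frame of jig above 0.014 m and x of each of strip_05, strip_07 in the frame of jig above 0.012 m and x of strip_11 in the frame of jig above 0.015 m and x of strip_13 in the frame of jig above 0.0125 m) and (height (world z) of strip_00 above -5 m or (x of each of strip_05, strip_07 in the frame of jig above 0.025 m and x of strip_11 in the frame of jig above 0.028 m and x of strip_13 in the frame of jig above 0.0255 m)) and (height (world z) of strip_05 above -5 m or (x of strip_00 in the frame of jig above 0.023 m and x of strip_07 in the frame of jig above 0.021 m and x of strip_11 in the frame of jig above 0.024 m and x of strip_13 in the frame of jig above 0.0215 m)) and (height (world z) of strip_07 above -5 m or (x of strip_00 in the frame of jig above 0.023 m and x of strip_05 in the frame of jig above 0.021 m and x of strip_11 in the frame of jig above 0.024 m and x of strip_13 in the frame of jig above 0.0215 m)) and (height (world z) of strip_11 above -5 m or (x of strip_00 in the frame of jig above 0.029 m and x of each of strip_05, strip_07 in the frame of jig above 0.027 m and x of strip_13 in the frame of jig above 0.0275 m)) and (height (world z) of strip_13 above -5 m or (x of strip_00 in the frame of jig above 0.024 m and x of each of strip_05, strip_07 in the frame of jig above 0.022 m and x of strip_11 in the frame of jig above 0.025 m)) and (height (world z) of any of strip_00, strip_05 above -5 m or (x of strip_07 in the frame of jig above 0.034 m and x of strip_11 in the frame of jig above 0.037 m and x of strip_13 in the frame of jig above 0.0345 m)) and (height (world z) of any of strip_00, strip_07 above -5 m or (x of strip_05 in the frame of jig above 0.034 m and x of strip_11 in the frame of jig above 0.037 m and x of strip_13 in the frame of jig above 0.0345 m)) and (height (world z) of any of strip_00, strip_11 above -5 m or (x of each of strip_05, strip_07 in the frame of jig above 0.04 m and x of strip_13 in the frame of jig above 0.0405 m)) and (height (world z) of any of strip_00, strip_13 above -5 m or (x of each of strip_05, strip_07 in the frame of jig above 0.035 m and x of strip_11 in the frame of jig above 0.038 m)) and (height (world z) of any of strip_05, strip_07 above -5 m or (x of strip_00 in the frame of jig above 0.032 m and x of strip_11 in the frame of jig above 0.033 m and x of strip_13 in the frame of jig above 0.0305 m)) and (height (world z) of any of strip_05, strip_11 above -5 m or (x of strip_00 in the frame of jig above 0.038 m and x of strip_07 in the frame of jig above 0.036 m and x of strip_13 in the frame of jig above 0.0365 m)) and (height (world z) of any of strip_05, strip_13 above -5 m or (x of strip_00 in the frame of jig above 0.033 m and x of strip_07 in the frame of jig above 0.031 m and x of strip_11 in the frame of jig above 0.034 m)) and (height (world z) of any of strip_07, strip_11 above -5 m or (x of strip_00 in the frame of jig above 0.038 m and x of strip_05 in the frame of jig above 0.036 m and x of strip_13 in the frame of jig above 0.0365 m)) and (height (world z) of any of strip_07, strip_13 above -5 m or (x of strip_00 in the frame of jig above 0.033 m and x of strip_05 in the frame of jig above 0.031 m and x of strip_11 in the frame of jig above 0.034 m)) and (height (world z) of any of strip_11, strip_13 above -5 m or (x of strip_00 in the frame of jig above 0.039 m and x of each of strip_05, strip_07 in the frame of jig above 0.037 m))), for 0.2 s.
2. the lid lies on the jig with its barrels in line with the jig's (angle between lid's own z axis and vertical below 0.04 rad and z of lid in the frame of jig between 0.037 and 0.045 m and x of lid_hinge_left in the frame of hinge_left between -0.006 and 0.006 m and x of lid_hinge_right in the frame of hinge_right between -0.006 and 0.006 m and z of lid_hinge_left in the frame of hinge_left between -0.005 and 0.005 m and z of lid_hinge_right in the frame of hinge_right between -0.005 and 0.005 m and y of lid in the frame of jig between -0.008 and 0.008 m), for 0.2 s.
3. the pin is through all five barrels (x of hinge_left in the frame of pin between 0 and 0.17 m and y of hinge_left in the frame of pin between -0.0045 and 0.0045 m and z of hinge_left in the frame of pin between -0.0045 and 0.0045 m and x of hinge_right in the frame of pin between 0 and 0.17 m and y of hinge_right in the frame of pin between -0.0045 and 0.0045 m and z of hinge_right in the frame of pin between -0.0045 and 0.0045 m and x of lid_hinge_left in the frame of pin between 0 and 0.17 m and y of lid_hinge_left in the frame of pin between -0.0045 and 0.0045 m and z of lid_hinge_left in the frame of pin between -0.0045 and 0.0045 m and x of lid_hinge_right in the frame of pin between 0 and 0.17 m and y of lid_hinge_right in the frame of pin between -0.0045 and 0.0045 m and z of lid_hinge_right in the frame of pin between -0.0045 and 0.0045 m), for 0.2 s.
At the end, for the whole second after the job is handed in: strips flat on the bed, parallel to the fence (0.04 rad), within 3 mm of the end stop, gaps from the fence on 4 mm in all; lid flat on the jig, barrels in line; pin through all five barrels, nose past the last; button at least 1.2 rad over the lid; lid and pin at rest (all of step 1 and all of step 2 and all of step 3 and value of joint turn_button above 1.2 rad and linear speed of each of lid, pin below 0.02 m/s); the robot touches nothing.
It fails at once if a bystander (square, pencil or knob) is knocked more than 60 mm away (distance of any of square, pencil, knob from where it was at the start of the episode above 0.06 m).
Of strip_00, strip_05, strip_07, strip_11, strip_13 only 3 to 5 are there at a start; the rules pass over those that are not, and their reading is None.
At some moment in a run one of pin, lid may be knocked a few centimetres aside while the robot is not near it.
Once in a run the grip may slacken for a moment while it holds something.
It also fails if it takes over 210 s, if anything falls off the work surface, if the arm or the gripper's body presses on something with over 40 N, if the wrist force passes 120 N, or if a joint passes its speed limit or range.

## Robot

A 7-joint arm with a two-finger parallel gripper is mounted at the origin on a cart in front of the work surface, level with it; the furniture and walls round the work are solid. World frame = base frame: x ahead of the robot, y to its left, z up, the work surface at z = 0. Lengths are in m, angles in rad, forces in N, time in s.
With the tool pointing down it reaches from about 0.425 to 0.825 m from the base axis. Payload 3.6 kg.
Tool frame: the origin (TCP) lies between the finger pads; the fingertips stand 22 mm ahead of it and the grasp point (between the pads) lies 3 mm ahead of it; z points along the fingers, y is the line along which they close (so a half turn about z gives the same grasp; the last joint's range is limited). The gripper opens to 85 mm and grips with 20 to 120 N. Pads are 22 mm wide; open, the fingers measure 114 mm over their backs; the gripper's body (76 mm by 85 mm) begins 54 mm behind the grasp point. The pads swing forward as they close: fully open they stand 13 mm farther back than shut.
Start: joints at [1.167, 0.615, -0.013, 1.423, 0.008, 1.103, -0.04], TCP at [0.239, -0.604, 0.22] pointing down, gripper open.
Joint ranges: [-3.12, 3.12], [-0.3, 2.06], [-1.34, 1.32], [0.26, 2.42], [-1.36, 4.5], [0.01, 1.98], [-2.84, 2.84]. Speed limits (rad/s): [2.79, 2.79, 3.14, 3.14, 3.14, 3.14, 3.14].

## Interface

Orientations are given as a unit quaternion [x, y, z, w].
In Python, from plant import manip gives the robot as it stands. The module is installed in compiled form; this text tells all that it offers.
- The arm moves only by the tool carry_out, never from a script. Its arguments are lists of equal length, an entry for each row: "translation": the shift along the world's x, y, z in cm, a list of three; "delta_rot": the turn, a rotation vector about the world's x, y, z in rad, a list of three; "gripper": the finger opening in cm, from 0 to 8.54. A call has 1 to 8 rows; each row shifts and turns the commanded pose from where the row before left it; what a row does not reach is not made up. A row lasts 1/10 s, in which the tool goes at most 50 mm and 8.59 degrees, less where a joint would pass 70% of its speed; a pose out of reach is approached as far as the arm can. A call with a gripper value outside its range is refused whole. The fingers move at their own pace and stop on an object; "grip_force" is the grip in N (left out, the last holds). Time passes only in rows, so rows that do not move let the fingers close. It gives the time, the measured TCP pose, the force, the opening and the grip force at its end, in the units of the state.
- manip.observe(): the state, without advancing time (a new reading comes with each control period).
- manip.camera(name): name is "scene" or "side" or "wrist"; returns a dict with "img" (420x560x3 uint8, red, green, blue), "mtx" (3x3 intrinsics, pixels), "D" ([k1, k2, p1, p2, k3] as OpenCV has them; the pictures are not rectified), "extrinsics" (4x4, takes a point from world to camera coordinates). Camera axes: x right, y up, looking along -z (the intrinsics and any distortion apply to the point x, -y, -z); pixel columns grow to the right and rows downward; lengths in m; the calibration is good to about 2 mm. A picture is of the moment at which its call begins. There is no depth.
- manip.hand_in(): hands the job in; it is judged then, once.
The state is a dict: "time_s": time; "qpos": joint angles; "qd": joint speeds; "joint_efforts": joint torques, N m; "ee_pos": TCP position; "tool_rot": TCP orientation; "contact_force": force on the tool from outside, world axes, zero at the start; "moment": the same for the moment, N m; "gripper_width": finger opening in m; "grip_force": force on a finger pad.
Only numpy, scipy, OpenCV 4.12 (cv2) and the standard library are available. Lean on these libraries where they do the work, as an engineer would, in place of code of your own. Each camera call takes 0.05 s, during which the arm holds its last target. There are 200 camera calls.

## Working session

There is one attempt and no reset: what is moved stays moved. The work goes in short steps, Python scripts to look and compute and a tool call to move; the robot and the scene stay as the last step left them, time stands still between calls to the robot, and variables do not carry over. Pictures are saved under pics/ and viewed, at most 14 in all, crops included, and the job is handed in when it is done.

Besides the shell and the picture viewer there is one more tool, called as name(argument=value, ...), one argument or row to a line, values as JSON. carry_out: Moves the arm, as the interface text tells. Its arguments: {"type":"object","properties":{"translation":{"type":"array"},"delta_rot":{"type":"array"},"gripper":{"type":"array"},"grip_force":{"type":"number"}},"required":["translation","delta_rot","gripper"]}

```bash
mkdir -p pics; cat > h.py <<'E'
import numpy as np, cv2, json
from plant import manip
from scipy.spatial.transform import Rotation as R
def snap(n,fn):
    c=manip.camera(n); cv2.imwrite('pics/'+fn+'.png',c['img'][:,:,::-1])
    np.savez('pics/'+fn+'.npz',**{k:np.array(v) for k,v in c.items()}); return c
def load(fn): return dict(np.load('pics/'+fn+'.npz'))
def ray(c,uv):
    p=cv2.undistortPoints(np.array([[uv]],float),c['mtx'],np.array(c['D'],float))[0,0]
    E=np.array(c['extrinsics']); d=E[:3,:3].T@np.array([p[0],-p[1],-1]); o=-E[:3,:3].T@E[:3,3]
    return o,d
def at(c,uv,z):
    o,d=ray(c,uv); return o+d*(z-o[2])/d[2]
def proj(c,P):
    P=np.atleast_2d(np.array(P,float)); E=np.array(c['extrinsics']); q=P@E[:3,:3].T+E[:3,3]
    q=q*[1,-1,-1]
    return cv2.projectPoints(q,np.zeros(3),np.zeros(3),c['mtx'],np.array(c['D'],float))[0][:,0]
E
python3 - <<'E'
from h import *
np.set_printoptions(precision=4,suppress=True)
for n in ('scene','side','wrist'):
    c=snap(n,n+'0'); E=np.array(c['extrinsics']); print(n,-E[:3,:3].T@E[:3,3],-E[2,:3],c['mtx'][0][0])
s=manip.observe(); print(s)
a=cv2.imread('pics/scene0.png'); cv2.imwrite('pics/s0big.png',cv2.resize(a,(800,600),interpolation=cv2.INTER_CUBIC))
E
```

```text
scene [-0.3588 -0.5411  0.8153] [ 0.6889  0.4192 -0.5913] 483.53536363141336
side [ 0.3256 -0.7661  0.4848] [ 0.2364  0.8517 -0.4677] 436.98247752752997
wrist [ 0.3099 -0.5758  0.3723] [-0.2794 -0.1075 -0.9541] 319.70173287832677
{'time_s': 0.15, 'qpos': array([ 1.1675,  0.6157, -0.0126,  1.4245,  0.0081,  1.1034, -0.0404]), 'qd': array([ 0.0009, -0.0032,  0.0011, -0.0041, -0.0002,  0.0011, -0.0008]), 'joint_efforts': array([  0.0007, -46.966 ,   0.2599, -17.1252,   0.0101,   0.0071,
         0.    ]), 'ee_pos': array([ 0.2389, -0.6038,  0.2194]), 'tool_rot': array([ 0.9823,  0.1873, -0.0002, -0.001 ]), 'contact_force': array([-0.533 , -0.0362,  0.0971]), 'moment': array([0.0242, 0.0215, 0.0451]), 'grip_force': 0.0, 'gripper_width': 0.08524679508902479}
```

View pics/s0big.png

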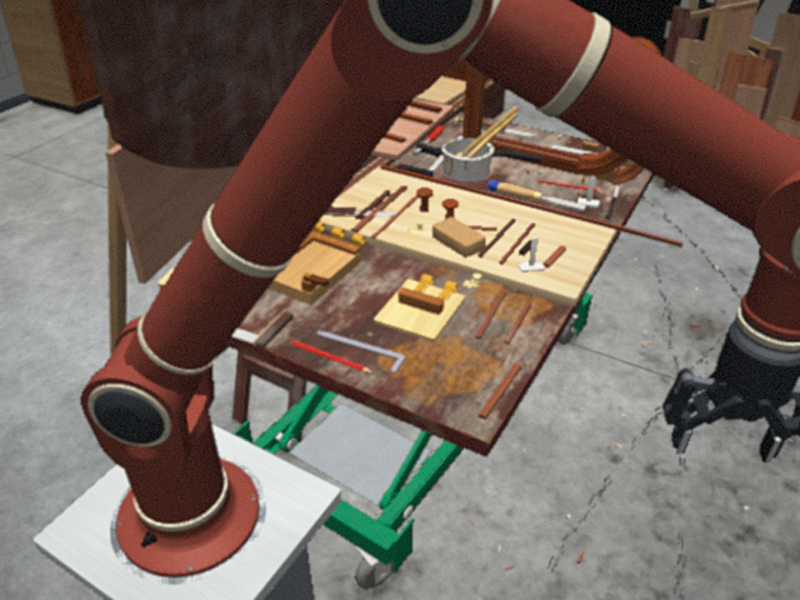

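View pics/side0.png

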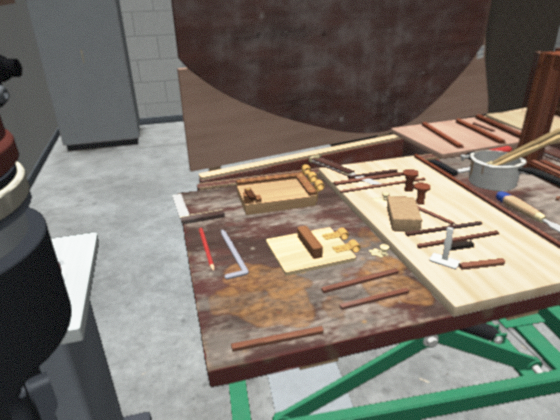

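```bash
python3 - <<'E'
import cv2
a=cv2.imread('pics/scene0.png')[170:325,155:385]; cv2.imwrite('pics/sc_crop.png',cv2.resize(a,None,fx=3.45,fy=3.45,interpolation=cv2.INTER_CUBIC))
a=cv2.imread('pics/side0.png')[155:365,170:430]; cv2.imwrite('pics/sd_crop.png',cv2.resize(a,None,fx=2.85,fy=2.85,interpolation=cv2.INTER_CUBIC))
E
```

```text
(no output)
```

View pics/sc_crop.png

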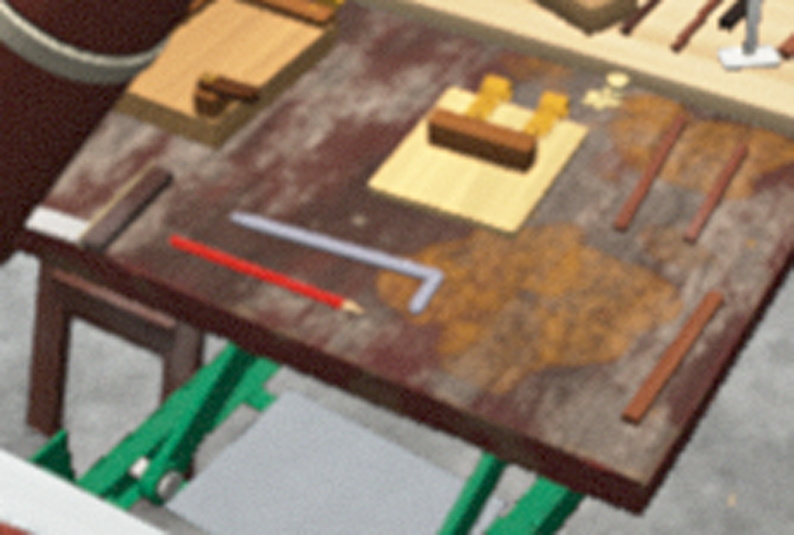

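View pics/sd_crop.png

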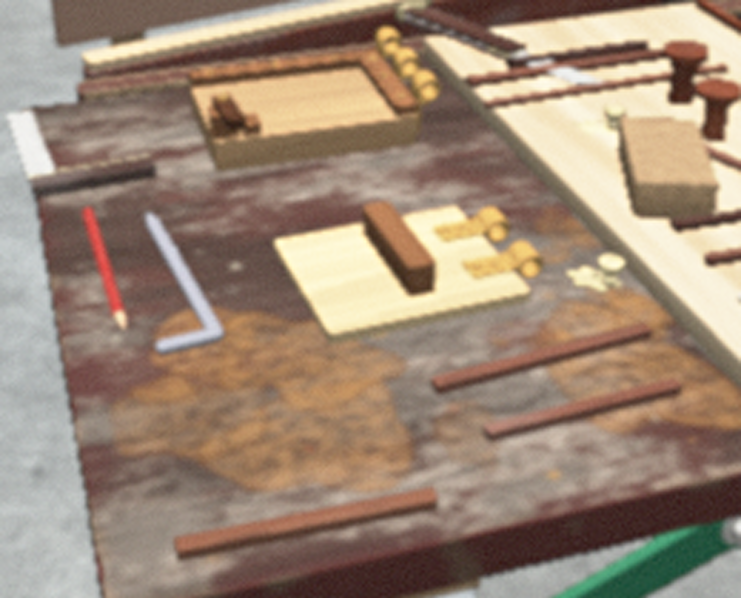

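```bash
python3 - <<'E'
from h import *
np.set_printoptions(precision=4,suppress=True)
sd,sc=load('side0'),load('scene0')
S=lambda u,v:(170+u/2.85-.5+.18,155+v/2.85-.3); C=lambda u,v:(155+u/3.45-.35,170+v/3.45-.35)
pts={'A1':(.009,(177,545),(633,415)),'A2':(.009,(436,496),(715,297)),
'B1':(.008,(436,384),(620,223)),'B2':(.008,(648,330),(678,122)),
'C1':(.007,(488,433),(692,237)),'C2':(.007,(678,386),(740,150)),
'nose':(.005,(150,216),(235,217)),'bend':(.005,(217,328),(435,274)),'leg':(.005,(160,346),(418,308)),
'lFL':(.01,(275,240),(370,183)),'lFR':(.01,(330,335),(516,228)),'lBR':(.01,(527,292),(585,128)),'lBL':(.01,(457,205),(450,88)),
'knob':(.01,(600,270),(605,92))}
P={}
for k,(z,a,b) in pts.items():
    p,q=at(sd,S(*a),z),at(sc,C(*b),z); P[k]=(p+q)/2; print(k,p[:2],q[:2])
for a,b in (('A1','A2'),('B1','B2'),('C1','C2'),('nose','bend'),('bend','leg'),('lFL','lFR'),('lFR','lBR')):
    d=P[b]-P[a]; print(a,b,np.hypot(*d[:2]),np.arctan2(d[1],d[0]))
print('jig', at(sd,S(215,165),0)[:2],at(sd,S(415,147),0)[:2],at(sd,S(213,143),.03)[:2],at(sc,C(205,130),.03)[:2],at(sc,C(210,146),0)[:2])
E
```

```text
A1 [ 0.377  -0.2824] [ 0.3783 -0.279 ]
A2 [ 0.5182 -0.2876] [ 0.5132 -0.2824]
B1 [ 0.5529 -0.1949] [ 0.5558 -0.1887]
B2 [ 0.7041 -0.1828] [ 0.697  -0.1763]
C1 [ 0.5662 -0.2455] [ 0.5689 -0.2418]
C2 [ 0.6935 -0.2392] [ 0.6881 -0.2337]
nose [0.4177 0.0674] [0.4188 0.0693]
bend [ 0.437  -0.0929] [ 0.4386 -0.0947]
leg [ 0.3976 -0.1015] [ 0.4009 -0.1022]
lFL [ 0.499  -0.0038] [ 0.5007 -0.0015]
lFR [ 0.5044 -0.1293] [ 0.5092 -0.1244]
lBR [ 0.6463 -0.1214] [ 0.649 -0.115]
lBL [0.6446 0.0042] [0.6435 0.007 ]
knob [ 0.7061 -0.1113] [ 0.7031 -0.1078]
A1 A2 0.1380871597125094 -0.031184397055920726
B1 B2 0.14673171239810093 0.08366715843233022
C1 C2 0.12347173515795168 0.05845666307838347
nose bend 0.163321316255997 -1.4505083255788547
bend leg 0.039437052732465526 -2.9351199153540133
lFL lFR 0.12440298137751327 -1.5149833634910865
lFR lBR 0.14112651148199418 0.061295442592469385
jig [0.4839 0.144 ] [0.6537 0.1242] [0.4802 0.1257] [0.4714 0.1332] [0.4875 0.1426]
```

carry_out(
  translation=[
    [1.9,4,0.3],
    [1.9,4,0.3],
    [1.9,4,0.3],
    [1.9,4,0.3],
    [1.9,4,0.3],
    [1.9,4,0.3],
    [1.9,4,0.3],
    [1.9,4,0.3],
  ],
  delta_rot=[
    [0,0,0.07],
    [0,0,0.07],
    [0,0,0.07],
    [0,0,0.07],
    [0,0,0.07],
    [0,0,0.07],
    [0,0,0.07],
    [0,0,0.07],
  ],
  gripper=[8,8,8,8,8,8,8,8],
)

```text
time_s: 0.95
ee_pos: [0.3915, -0.2826, 0.2444]
tool_rot: [0.892, 0.453, -0.0, -0.0]
contact_force: [0.4, -0.7, 0.5]
gripper_width: 0.0799
grip_force: 0.0
```

carry_out(
  translation=[
    [1.9,4,0.3],
    [1.9,4,0.3],
    [1.9,4,0.3],
    [1.9,4,0.3],
    [1.9,4,0.3],
    [1.9,4,0.3],
    [1.9,4,0.3],
    [1.9,4,0.3],
  ],
  delta_rot=[
    [0,0,0.07],
    [0,0,0.07],
    [0,0,0.07],
    [0,0,0.07],
    [0,0,0.07],
    [0,0,0.07],
    [0,0,0.07],
    [0,0,0.07],
  ],
  gripper=[8,8,8,8,8,8,8,8],
)

```text
time_s: 1.75
ee_pos: [0.5435, 0.0371, 0.2682]
tool_rot: [0.732, 0.681, -0.0, -0.0]
contact_force: [1.2, -0.2, -0.1]
gripper_width: 0.08
grip_force: 0.0
```

carry_out(
  translation=[
    [1.9,4,0.3],
    [1.9,4,0.3],
    [0,0,0],
    [0,0,0],
  ],
  delta_rot=[
    [0,0,0.07],
    [0,0,0],
    [0,0,0],
    [0,0,0],
  ],
  gripper=[8,8,8,8],
)

```text
time_s: 2.15
ee_pos: [0.5808, 0.1168, 0.2736]
tool_rot: [0.708, 0.707, -0.001, -0.0]
contact_force: [-1.2, -1.0, -0.5]
gripper_width: 0.0795
grip_force: 0.0
```

```bash
python3 - <<'E'
from h import *
for n in ('wrist','side','scene'): snap(n,n+'1')
s=manip.observe(); print(s['time_s'],s['ee_pos'],s['tool_rot'],s['qpos'],s['contact_force'])
a=cv2.imread('pics/wrist1.png'); cv2.imwrite('pics/w1big.png',cv2.resize(a,(800,600),interpolation=cv2.INTER_CUBIC))
E
```

```text
2.3 [0.58094328 0.11354613 0.27394344] [ 7.09437463e-01  7.04767749e-01 -9.08973456e-04  2.81773553e-04] [ 0.04982782  0.5104778  -0.4564043   1.50870489  0.23656227  1.1786392
 -0.45369978] [-0.16220363 -0.04525631  0.56120151]
```

View pics/w1big.png

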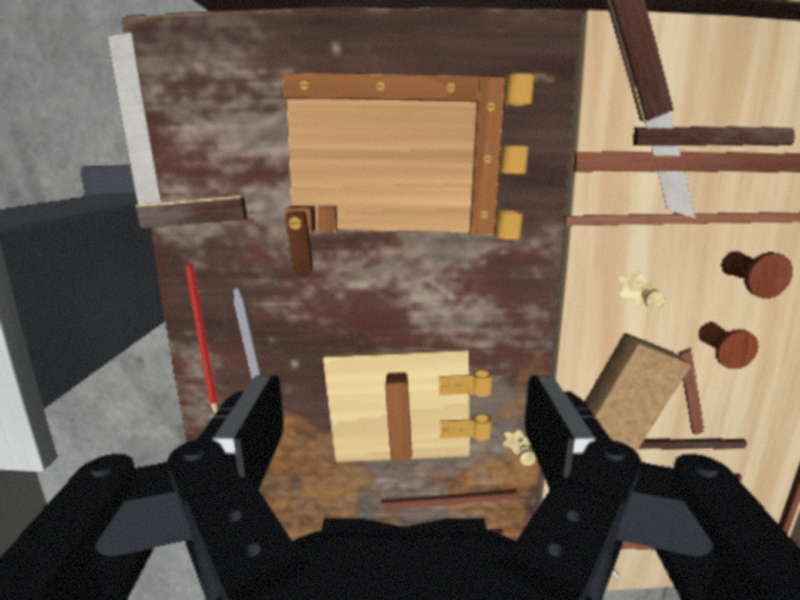

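```bash
cat > fit.py <<'E'
from h import *
from scipy.optimize import least_squares
def fit(c,pts,x0,z0=0.):
    L=np.array([p[0] for p in pts],float)/1000; U=np.array([p[1] for p in pts],float)
    def w(x):
        Rz=R.from_euler('z',x[2]).as_matrix(); return L@Rz.T+[x[0],x[1],z0]
    r=least_squares(lambda x:(proj(c,w(x))-U).ravel(),x0)
    return r.x,r.fun.reshape(-1,2)
E
python3 - <<'E'
from fit import *
np.set_printoptions(precision=4,suppress=True)
c=load('wrist1'); f=lambda u,v:(u*.7-.15,v*.7-.15)
jig=[((67.5,44.5,30),f(475,101)),((-87.5,62.5,41),f(284,73)),((-87.5,44.5,30),f(289,99)),((67.5,-62.5,30),f(471,233)),
((87.5,-62.5,41),f(497,236)),((87.5,62.5,41),f(503,77)),((-76.5,-52,63),f(295,222)),((97.5,-52,61),f(510,225)),((97.5,0,61),f(514,160)),((97.5,52,61),f(519,90))]
x,r=fit(c,jig,[.57,.2,0]); print('jig',x,'\n',r)
lid=[((-73,62.5,10),f(323,357)),((-73,-62.5,10),f(334,462)),((73,-62.5,10),f(470,457)),((73,62.5,10),f(468,351)),((86.5,26,20),f(483,384)),((86.5,-26,20),f(480,428))]
x,r=fit(c,lid,[.57,-.06,0]); print('lid',x,'\n',r)
E
```

```text
jig [ 0.5707  0.1921 -0.0186] 
 [[ 0.664   0.7468]
 [-2.1669  0.1399]
 [-2.5277  0.083 ]
 [-1.5831 -0.2881]
 [-2.1876 -0.5663]
 [ 1.2577 -0.011 ]
 [-0.1911  0.8625]
 [ 1.2879  1.2003]
 [ 2.2965 -0.1351]
 [ 2.6339 -1.3134]]
lid [ 0.5741 -0.0578  0.0565] 
 [[-1.1397 -0.1243]
 [ 0.4969 -0.5527]
 [-0.7913 -1.4603]
 [-0.3429 -1.2275]
 [-0.1408  1.4685]
 [ 1.9798  1.9098]]
```

```bash
python3 - <<'E'
from h import *
c=snap('wrist','wrist2')
s=manip.observe(); print(s['time_s'],s['ee_pos'],s['qd'].round(4))
a=cv2.imread('pics/wrist2.png')[40:180,190:385]; cv2.imwrite('pics/w2j.png',cv2.resize(a,None,fx=4,fy=4,interpolation=cv2.INTER_CUBIC))
E
```

```text
2.35 [0.5809727  0.11353907 0.27409495] [ 0.003  -0.0036 -0.0052 -0.0036 -0.0028 -0.0024 -0.0002]
```

View pics/w2j.png

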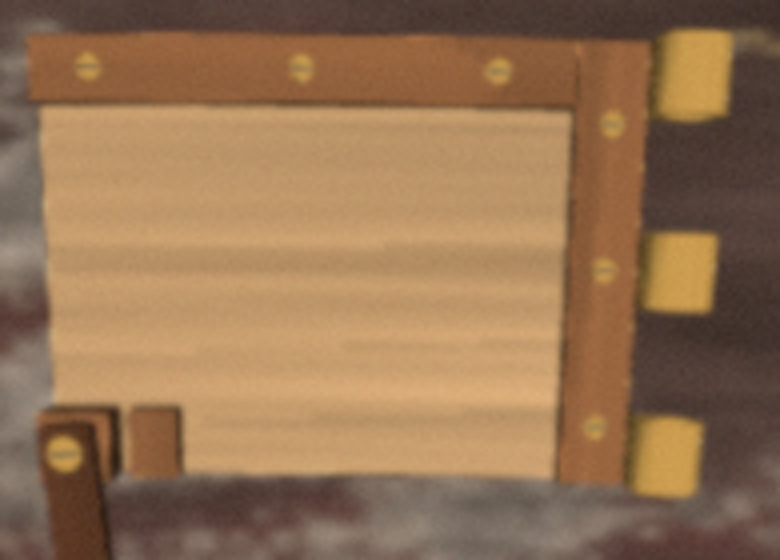

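```bash
cat > jigfit.py <<'E'
from fit import *
np.set_printoptions(precision=4,suppress=True)
c=load('wrist2'); f=lambda u,v:((u+.5)/4-.5+190,(v+.5)/4-.5+40)
jig=[((67.5,44.5,30),f(571,111)),((-87.5,62.5,41),f(27,35)),((-87.5,44.5,30),f(43,106)),((67.5,-62.5,30),f(556,477)),
((87.5,-62.5,41),f(628,484)),((87.5,62.5,41),f(650,42)),((-76.5,-52,63),f(65,454)),((97.5,-52,51),f(668,457)),((97.5,0,51),f(680,273)),((97.5,52,51),f(693,76)),
((-47.5,-41.5,41),f(182,406)),((-47.5,-62.5,41),f(182,475)),((-66,-41.5,52.5),f(117,408))]
E
python3 - <<'E'
from jigfit import *
x,r=fit(c,jig,[.57,.2,0]); print('jig',x,'\n',r)
E
```

```text
jig [ 0.5716  0.1925 -0.0186] 
 [[ 0.765  -0.0517]
 [-0.1504 -0.6527]
 [-0.9202 -0.1164]
 [-0.0941  0.2561]
 [-0.4366  0.1668]
 [ 1.1826 -0.6322]
 [ 0.5907 -0.1639]
 [ 0.2348 -0.4682]
 [ 0.6557 -0.3582]
 [ 0.8341 -0.1751]
 [-0.7493  0.7119]
 [-0.2391  0.9881]
 [-1.8327  1.1078]]
```

```bash
python3 - <<'E'
from h import *
c=load('wrist2'); f=lambda u,v:(u*.7-.15,v*.7-.15)
print(at(c,f(382,502),.007),at(c,f(517,492),.007))
E
```

```text
[ 0.55373676 -0.18653362  0.007     ] [ 0.70710396 -0.1742886   0.007     ]
```

carry_out(
  translation=[
    [0.5,-3,-1],
    [0.5,-3,-1],
    [0.5,-3,-1],
    [0.5,-3,-1],
    [0.5,-3,-1],
    [0.5,-3,-1],
    [0.5,-3,-1],
    [0.5,-3,-1],
  ],
  delta_rot=[
    [0,0,-0.148],
    [0,0,-0.148],
    [0,0,-0.148],
    [0,0,-0.148],
    [0,0,-0.148],
    [0,0,-0.148],
    [0,0,-0.148],
    [0,0,-0.148],
  ],
  gripper=[4,4,4,4,4,4,4,4],
)

```text
time_s: 3.15
ee_pos: [0.6206, -0.1272, 0.1943]
tool_rot: [0.983, 0.186, 0.0, 0.0]
contact_force: [0.5, -0.1, -0.4]
gripper_width: 0.04
grip_force: 0.0
```

carry_out(
  translation=[
    [0.2,-2,-1],
    [0.2,-2,-1],
    [0.2,-1.9,-1],
    [0,0,0],
    [0,0,0],
  ],
  delta_rot=[
    [0,0,-0.148],
    [0,0,-0.148],
    [0,0,0],
    [0,0,0],
    [0,0,0],
  ],
  gripper=[4,4,4,4,4],
)

```text
time_s: 3.65
ee_pos: [0.6269, -0.1835, 0.1642]
tool_rot: [0.999, 0.044, -0.0, -0.001]
contact_force: [-0.2, -0.0, -0.6]
gripper_width: 0.0401
grip_force: 0.0
```

carry_out(
  translation=[
    [0.3,0.2,-3],
    [0,0,-4],
    [0,0,-3.5],
    [0,0,-2],
    [0,0,-1],
    [0,0,-0.4],
    [0,0,0],
    [0,0,0],
  ],
  delta_rot=[
    [0,0,0],
    [0,0,0],
    [0,0,0],
    [0,0,0],
    [0,0,0],
    [0,0,0],
    [0,0,0],
    [0,0,0],
  ],
  gripper=[4,4,4,4,4,4,4,4],
)

```text
time_s: 4.45
ee_pos: [0.6315, -0.1813, 0.027]
tool_rot: [0.999, 0.044, 0.002, 0.0]
contact_force: [-0.5, -0.3, -0.2]
gripper_width: 0.04
grip_force: 0.0
```

carry_out(
  translation=[
    [0,0,0],
    [0,0,0],
    [0,0,0],
    [0,0,0],
    [0,0,0],
    [0,0,0],
  ],
  delta_rot=[
    [0,0,0],
    [0,0,0],
    [0,0,0],
    [0,0,0],
    [0,0,0],
    [0,0,0],
  ],
  gripper=[0,0,0,0,0,0],
  grip_force=40,
)

```text
time_s: 5.05
ee_pos: [0.6302, -0.1814, 0.0253]
tool_rot: [0.999, 0.043, -0.0, -0.0]
contact_force: [0.4, -0.3, 0.0]
gripper_width: 0.0002
grip_force: 0.0
```

```bash
python3 - <<'E'
from h import *
c=snap('wrist','wrist3'); print(proj(c,[[.6302,-.1814,.003]]))
E
```

```text
[[282.88960795 241.73199279]]
```

View pics/wrist3.png

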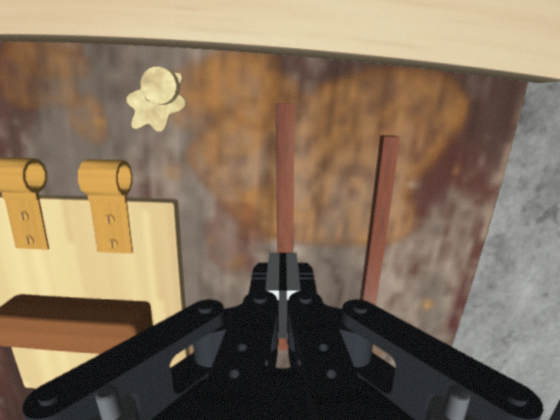

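carry_out(
  translation=[
    [0,0,0.2],
    [0,0,0],
    [0,0,0],
    [0,0,-0.4],
    [0,0,-0.3],
    [0,0,-0.2],
    [0,0,0],
    [0,0,0],
  ],
  delta_rot=[
    [0,0,0],
    [0,0,0],
    [0,0,0],
    [0,0,0],
    [0,0,0],
    [0,0,0],
    [0,0,0],
    [0,0,0],
  ],
  gripper=[3,3,3,3,3,3,3,3],
)

```text
time_s: 5.9
ee_pos: [0.6301, -0.1814, 0.0181]
tool_rot: [0.999, 0.043, -0.0, -0.0]
contact_force: [0.1, 0.3, -0.7]
gripper_width: 0.03
grip_force: 0.0
```

carry_out(
  translation=[
    [0,0,0],
    [0,0,0],
    [0,0,0],
    [0,0,0],
    [0,0,0],
    [0,0,0],
  ],
  delta_rot=[
    [0,0,0],
    [0,0,0],
    [0,0,0],
    [0,0,0],
    [0,0,0],
    [0,0,0],
  ],
  gripper=[0,0,0,0,0,0],
  grip_force=40,
)

```text
time_s: 6.5
ee_pos: [0.6302, -0.1814, 0.0183]
tool_rot: [0.999, 0.043, 0.0, -0.0]
contact_force: [-0.5, -0.0, -0.2]
gripper_width: -0.0001
grip_force: 0.0
```

carry_out(
  translation=[
    [0,0,0],
    [0,0,0],
    [0,0,-0.3],
    [0,0,-0.3],
    [0,0,0],
    [0,0,0],
  ],
  delta_rot=[
    [0,0,0],
    [0,0,0],
    [0,0,0],
    [0,0,0],
    [0,0,0],
    [0,0,0],
  ],
  gripper=[2,2,2,2,2,2],
)

```text
time_s: 7.1
ee_pos: [0.63, -0.1813, 0.012]
tool_rot: [0.999, 0.043, -0.0, -0.0]
contact_force: [0.4, -0.3, -0.8]
gripper_width: 0.0197
grip_force: 0.0
```

```bash
python3 - <<'E'
from h import *
c=snap('wrist','wrist4'); s=manip.observe(); print(s['ee_pos'],s['contact_force'],s['gripper_width'])
a=cv2.imread('pics/wrist4.png')[90:380,150:440]; b=cv2.imread('pics/wrist3.png')[90:380,150:440]
cv2.imwrite('pics/w34.png',np.hstack([cv2.resize(x,(400,400),interpolation=cv2.INTER_CUBIC) for x in (b,a)]))
E
```

```text
[ 0.63015823 -0.1813092   0.01217981] [ 0.72259146  0.32613624 -0.74802448] 0.020316218984967736
```

View pics/w34.png

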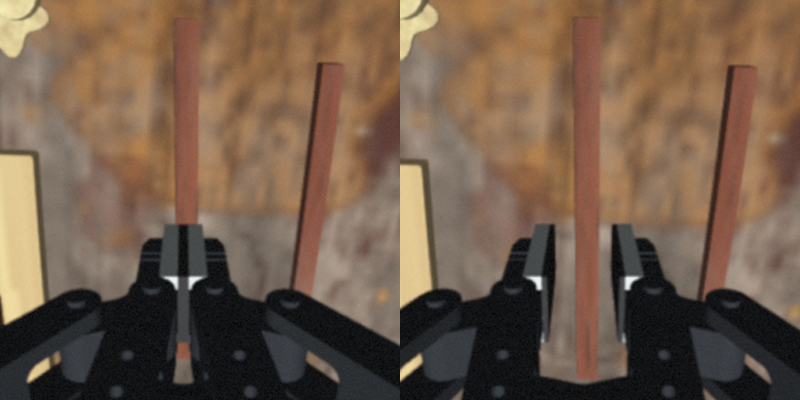

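carry_out(
  translation=[
    [0,0,0],
    [0,0,0],
    [0,0,0],
    [0,0,0],
    [0,0,0],
  ],
  delta_rot=[
    [0,0,0],
    [0,0,0],
    [0,0,0],
    [0,0,0],
    [0,0,0],
  ],
  gripper=[0,0,0,0,0],
  grip_force=40,
)

```text
time_s: 7.65
ee_pos: [0.6302, -0.1814, 0.0124]
tool_rot: [0.999, 0.043, 0.0, -0.0]
contact_force: [0.5, -0.9, -0.2]
gripper_width: 0.0001
grip_force: 0.0
```

carry_out(
  translation=[
    [0,0,0.1],
    [0,0,0],
    [0,0,-0.3],
    [0,0,-0.2],
    [0,0,0],
    [0,0,0],
  ],
  delta_rot=[
    [0,0,0],
    [0,0,0],
    [0,0,0],
    [0,0,0],
    [0,0,0],
    [0,0,0],
  ],
  gripper=[2,2,2,2,2,2],
)

```text
time_s: 8.25
ee_pos: [0.6301, -0.1813, 0.008]
tool_rot: [0.999, 0.043, -0.0, -0.0]
contact_force: [0.2, 0.6, -1.6]
gripper_width: 0.0198
grip_force: 0.0
```

carry_out(
  translation=[
    [0,0,0],
    [0,0,0],
    [0,0,0],
    [0,0,0],
    [0,0,0],
  ],
  delta_rot=[
    [0,0,0],
    [0,0,0],
    [0,0,0],
    [0,0,0],
    [0,0,0],
  ],
  gripper=[0,0,0,0,0],
  grip_force=40,
)

```text
time_s: 8.75
ee_pos: [0.6302, -0.1813, 0.0083]
tool_rot: [0.999, 0.043, 0.0, -0.0]
contact_force: [0.9, -0.5, -0.0]
gripper_width: 0.0001
grip_force: 0.0
```

```bash
python3 - <<'E'
from h import *
c=snap('side','side5'); print(proj(c,[[.6302,-.1813,.0083],[.6302,-.1813,0]]))
a=c['img'][:,:,::-1][150:320,250:450]; cv2.imwrite('pics/sd5.png',cv2.resize(a,None,fx=3.5,fy=3.5,interpolation=cv2.INTER_CUBIC))
E
```

```text
[[360.02853023 276.98290076]
 [359.72637133 280.68918306]]
```

View pics/sd5.png

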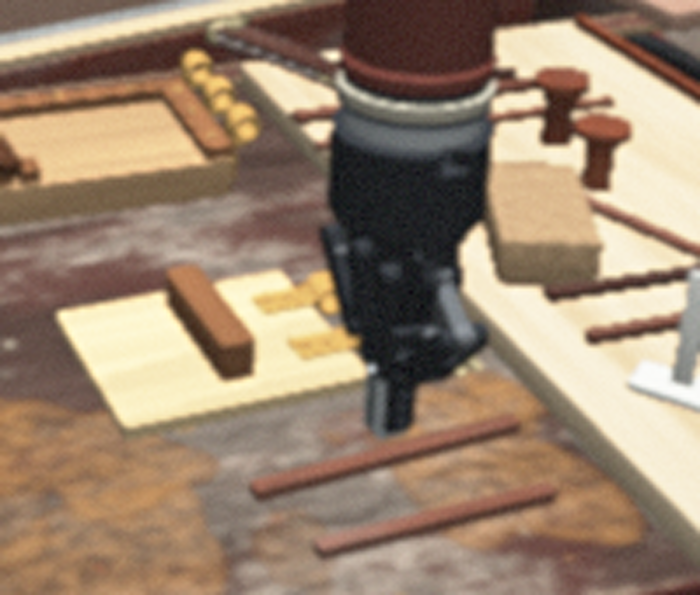

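carry_out(
  translation=[
    [0,0,0.1],
    [0,0,0],
    [0,0,-0.3],
    [0,0,-0.3],
    [0,0,-0.3],
    [0,0,0],
    [0,0,0],
  ],
  delta_rot=[
    [0,0,0],
    [0,0,0],
    [0,0,0],
    [0,0,0],
    [0,0,0],
    [0,0,0],
    [0,0,0],
  ],
  gripper=[2,2,2,2,2,2,2],
)

```text
time_s: 9.5
ee_pos: [0.63, -0.1813, 0.0]
tool_rot: [0.999, 0.043, -0.0, -0.0]
contact_force: [-0.2, 0.2, 0.2]
gripper_width: 0.02
grip_force: 0.0
```

carry_out(
  translation=[
    [0,0,0],
    [0,0,0],
    [0,0,0],
    [0,0,0],
    [0,0,0],
  ],
  delta_rot=[
    [0,0,0],
    [0,0,0],
    [0,0,0],
    [0,0,0],
    [0,0,0],
  ],
  gripper=[0,0,0,0,0],
  grip_force=40,
)

```text
time_s: 10.0
ee_pos: [0.6302, -0.1814, 0.0004]
tool_rot: [0.999, 0.043, 0.0, -0.0]
contact_force: [0.2, 0.3, 1.1]
gripper_width: 0.0001
grip_force: 0.0
```

carry_out(
  translation=[
    [0,0,0.1],
    [0,0,0],
    [0,0,0],
    [0,0,-0.3],
    [0,0,-0.2],
    [0,0,-0.2],
    [0,0,0],
    [0,0,0],
  ],
  delta_rot=[
    [0,0,0],
    [0,0,0],
    [0,0,0],
    [0,0,0],
    [0,0,0],
    [0,0,0],
    [0,0,0],
    [0,0,0],
  ],
  gripper=[2.5,2.5,2.5,2.5,2.5,2.5,2.5,2.5],
)

```text
time_s: 10.8
ee_pos: [0.6301, -0.1813, -0.0059]
tool_rot: [0.999, 0.043, -0.0, -0.0]
contact_force: [0.4, 1.0, -0.9]
gripper_width: 0.0253
grip_force: 0.0
```

carry_out(
  translation=[
    [0,0,0],
    [0,0,0],
    [0,0,0],
    [0,0,0],
    [0,0,0],
  ],
  delta_rot=[
    [0,0,0],
    [0,0,0],
    [0,0,0],
    [0,0,0],
    [0,0,0],
  ],
  gripper=[0,0,0,0,0],
  grip_force=40,
)

```text
time_s: 11.3
ee_pos: [0.6303, -0.1814, -0.0055]
tool_rot: [0.999, 0.043, 0.0, 0.0]
contact_force: [0.3, 0.4, 1.1]
gripper_width: 0.0074
grip_force: 39.2
```

carry_out(
  translation=[
    [0,0,0],
    [0,0,0],
    [0,0,0],
    [0,0,-0.2],
    [0,0,-0.2],
    [0,0,0],
    [0,0,0],
  ],
  delta_rot=[
    [0,0,0],
    [0,0,0],
    [0,0,0],
    [0,0,0],
    [0,0,0],
    [0,0,0],
    [0,0,0],
  ],
  gripper=[2.5,2.5,2.5,2.5,2.5,2.5,2.5],
)

```text
time_s: 12.0
ee_pos: [0.6301, -0.1813, -0.0099]
tool_rot: [0.999, 0.043, -0.0, -0.0]
contact_force: [0.3, -0.1, 0.1]
gripper_width: 0.0248
grip_force: 0.0
```

carry_out(
  translation=[
    [0,0,0],
    [0,0,0],
    [0,0,0],
    [0,0,0],
    [0,0,0],
  ],
  delta_rot=[
    [0,0,0],
    [0,0,0],
    [0,0,0],
    [0,0,0],
    [0,0,0],
  ],
  gripper=[0,0,0,0,0],
  grip_force=40,
)

```text
time_s: 12.5
ee_pos: [0.6303, -0.1815, -0.0095]
tool_rot: [0.999, 0.043, 0.0, 0.0]
contact_force: [-0.5, 0.4, 1.3]
gripper_width: 0.0085
grip_force: 40.5
```

```bash
python3 - <<'E'
from h import *
c=snap('side','side6'); w=snap('wrist','wrist6')
a=c['img'][:,:,::-1][210:310,290:425]; b=w['img'][:,:,::-1][90:380,150:440]
cv2.imwrite('pics/sd6.png',np.hstack([cv2.resize(a,(500,370),interpolation=cv2.INTER_CUBIC),cv2.resize(b,(300,370))]))
E
```

```text
(no output)
```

View pics/sd6.png

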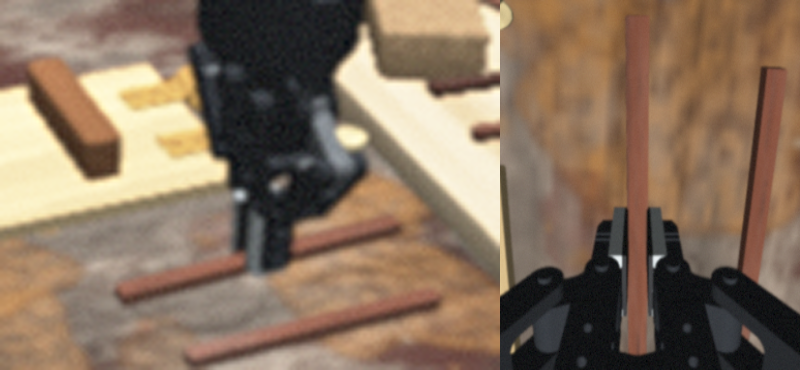

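carry_out(
  translation=[
    [0,0,1],
    [0,0,3],
    [0,0,4],
    [0,0,4],
    [-0.2,3,0],
    [-0.2,3.4,0],
    [-0.2,3.4,0],
    [-0.2,3.4,0],
  ],
  delta_rot=[
    [0,0,0],
    [0,0,0],
    [0,0,0],
    [0,0,0],
    [0,0,0.1466],
    [0,0,0.1466],
    [0,0,0.1466],
    [0,0,0.1466],
  ],
  gripper=[0,0,0,0,0,0,0,0],
)

```text
time_s: 13.4
ee_pos: [0.6219, -0.0482, 0.1111]
tool_rot: [0.943, 0.333, 0.0, 0.0]
contact_force: [0.1, -0.3, 0.2]
gripper_width: 0.0081
grip_force: 40.4
```

carry_out(
  translation=[
    [-0.2,3.4,0],
    [-0.2,3.4,0],
    [-0.2,3.4,0],
    [-0.2,3.4,0],
    [-0.2,3.4,0],
    [-0.3,3.4,0],
    [0,0,0],
    [0,0,0],
  ],
  delta_rot=[
    [0,0,0.1466],
    [0,0,0.1466],
    [0,0,0.1466],
    [0,0,0.1466],
    [0,0,0.1466],
    [0,0,0.1466],
    [0,0,0],
    [0,0,0],
  ],
  gripper=[0,0,0,0,0,0,0,0],
)

```text
time_s: 14.2
ee_pos: [0.6088, 0.1554, 0.1106]
tool_rot: [0.713, 0.701, -0.0, 0.0]
contact_force: [0.3, -0.8, -0.5]
gripper_width: 0.0085
grip_force: 40.4
```

```bash
python3 - <<'E'
from h import *
s=manip.observe(); q=s['tool_rot']; print(s['time_s'],s['ee_pos'],2*np.arctan2(q[1],q[0])-np.pi/2,q,s['gripper_width'],s['grip_force'],s['contact_force'])
E
```

```text
14.2 [0.60883713 0.15542364 0.11064394] -0.016680750939512823 [ 7.12979651e-01  7.01184715e-01 -9.41915109e-05  6.13160569e-05] 0.008524039516608467 40.35325348377228 [ 0.2957824  -0.84681185 -0.54002117]
```

carry_out(
  translation=[
    [0,-0.6,-3],
    [0,0,-3],
    [0,0,-2],
    [0,0,-0.5],
    [0,0,-0.2],
    [0,0,-0.2],
    [0,0,0],
    [0,0,0],
  ],
  delta_rot=[
    [0,0,0],
    [0,0,0],
    [0,0,0],
    [0,0,0],
    [0,0,0],
    [0,0,0],
    [0,0,0],
    [0,0,0],
  ],
  gripper=[0,0,0,0,0,0,0,0],
)

```text
time_s: 15.0
ee_pos: [0.6099, 0.1487, 0.0224]
tool_rot: [0.713, 0.701, 0.001, 0.0]
contact_force: [-0.5, 0.1, -0.5]
gripper_width: 0.0085
grip_force: 43.2
```

carry_out(
  translation=[
    [0,0,-0.2],
    [0,0,0],
    [0,0,0],
  ],
  delta_rot=[
    [0,0,0],
    [0,0,0],
    [0,0,0],
  ],
  gripper=[0,0,0],
)

```text
time_s: 15.3
ee_pos: [0.6099, 0.1489, 0.0204]
tool_rot: [0.713, 0.701, 0.001, 0.0]
contact_force: [-0.5, 0.4, 3.8]
gripper_width: 0.008
grip_force: 44.0
```

carry_out(
  translation=[
    [0,0.2,0.1],
    [0,0.2,0],
    [0,0.2,0],
    [0,0.1,0],
    [0,0,0],
  ],
  delta_rot=[
    [0,0,0],
    [0,0,0],
    [0,0,0],
    [0,0,0],
    [0,0,0],
  ],
  gripper=[0,0,0,0,0],
)

```text
time_s: 15.8
ee_pos: [0.6095, 0.1554, 0.0205]
tool_rot: [0.713, 0.701, 0.0, 0.0]
contact_force: [-0.2, -2.2, 3.9]
gripper_width: 0.0082
grip_force: 43.8
```

carry_out(
  translation=[
    [0,0.1,0],
    [0,0.1,0],
    [0,0,0],
  ],
  delta_rot=[
    [0,0,0],
    [0,0,0],
    [0,0,0],
  ],
  gripper=[0,0,0],
)

```text
time_s: 16.1
ee_pos: [0.6094, 0.1565, 0.0204]
tool_rot: [0.714, 0.701, -0.001, 0.001]
contact_force: [0.7, -3.7, 4.9]
gripper_width: 0.0079
grip_force: 43.9
```

carry_out(
  translation=[
    [0,0.1,0],
    [0,0.1,0],
    [0,0,0],
  ],
  delta_rot=[
    [0,0,0],
    [0,0,0],
    [0,0,0],
  ],
  gripper=[0,0,0],
)

```text
time_s: 16.4
ee_pos: [0.6094, 0.1565, 0.0204]
tool_rot: [0.714, 0.7, -0.002, 0.001]
contact_force: [-0.7, -6.8, 6.1]
gripper_width: 0.0084
grip_force: 44.0
```

carry_out(
  translation=[
    [0,-0.2,0],
    [0,0,0],
    [0,0,0],
    [0,0,1],
    [0,0,2],
    [-2,0,0.5],
    [-2.5,0,0],
    [0,0,0],
  ],
  delta_rot=[
    [0,0,0],
    [0,0,0],
    [0,0,0],
    [0,0,0],
    [0,0,0],
    [0,0,0],
    [0,0,0],
    [0,0,0],
  ],
  gripper=[2,2,2,2,2,0,0,0],
)

```text
time_s: 17.2
ee_pos: [0.5606, 0.1588, 0.0561]
tool_rot: [0.712, 0.702, -0.001, -0.001]
contact_force: [-0.3, -0.2, 0.7]
gripper_width: -0.0001
grip_force: 0.0
```

carry_out(
  translation=[
    [0,0,-2],
    [0,0,-1.3],
    [0,0,-0.1],
    [0.5,0,0],
    [0.5,0,0],
    [0.5,0,0],
    [0.5,0,0],
    [0.5,0,0],
  ],
  delta_rot=[
    [0,0,0],
    [0,0,0],
    [0,0,0],
    [0,0,0],
    [0,0,0],
    [0,0,0],
    [0,0,0],
    [0,0,0],
  ],
  gripper=[0,0,0,0,0,0,0,0],
)

```text
time_s: 18.0
ee_pos: [0.59, 0.1576, 0.0216]
tool_rot: [0.714, 0.701, 0.0, 0.0]
contact_force: [0.4, 0.1, 0.4]
gripper_width: 0.0001
grip_force: 0.0
```

carry_out(
  translation=[
    [0.5,0,0],
    [0.5,0,0],
    [0.5,0,0],
    [0.5,0,0],
    [0,0,0],
  ],
  delta_rot=[
    [0,0,0],
    [0,0,0],
    [0,0,0],
    [0,0,0],
    [0,0,0],
  ],
  gripper=[0,0,0,0,0],
)

```text
time_s: 18.5
ee_pos: [0.6101, 0.1575, 0.0212]
tool_rot: [0.714, 0.7, 0.0, 0.0]
contact_force: [-0.2, 0.2, 0.8]
gripper_width: -0.0
grip_force: 0.0
```

carry_out(
  translation=[
    [0.2,0,0],
    [0.2,0,0],
    [0,0,0],
  ],
  delta_rot=[
    [0,0,0],
    [0,0,0],
    [0,0,0],
  ],
  gripper=[0,0,0],
)

```text
time_s: 18.8
ee_pos: [0.6133, 0.1577, 0.0213]
tool_rot: [0.713, 0.701, 0.0, 0.0]
contact_force: [0.8, 0.4, 0.4]
gripper_width: -0.0001
grip_force: 0.0
```

carry_out(
  translation=[
    [0.2,0,0],
    [0.2,0,0],
    [0,0,0],
  ],
  delta_rot=[
    [0,0,0],
    [0,0,0],
    [0,0,0],
  ],
  gripper=[0,0,0],
)

```text
time_s: 19.1
ee_pos: [0.6169, 0.1577, 0.0212]
tool_rot: [0.713, 0.701, -0.0, -0.0]
contact_force: [-1.3, 0.1, 1.2]
gripper_width: -0.0006
grip_force: 0.6
```

carry_out(
  translation=[
    [0.2,0,0],
    [0.1,0,0],
    [0,0,0],
  ],
  delta_rot=[
    [0,0,0],
    [0,0,0],
    [0,0,0],
  ],
  gripper=[0,0,0],
)

```text
time_s: 19.4
ee_pos: [0.6211, 0.1577, 0.0214]
tool_rot: [0.714, 0.701, 0.001, 0.0]
contact_force: [0.4, 0.9, -0.2]
gripper_width: -0.0001
grip_force: 0.0
```

carry_out(
  translation=[
    [0.1,0,0],
    [0.1,0,0],
    [0,0,0],
  ],
  delta_rot=[
    [0,0,0],
    [0,0,0],
    [0,0,0],
  ],
  gripper=[0,0,0],
)

```text
time_s: 19.7
ee_pos: [0.6215, 0.1576, 0.0212]
tool_rot: [0.713, 0.701, -0.001, -0.0]
contact_force: [-1.1, 0.3, 1.3]
gripper_width: -0.0002
grip_force: 1.2
```

carry_out(
  translation=[
    [0.1,0,0],
    [0.1,0,0],
    [0,0,0],
  ],
  delta_rot=[
    [0,0,0],
    [0,0,0],
    [0,0,0],
  ],
  gripper=[0,0,0],
)

```text
time_s: 20.0
ee_pos: [0.6216, 0.1576, 0.0211]
tool_rot: [0.713, 0.701, -0.002, -0.001]
contact_force: [-5.9, -0.8, 5.4]
gripper_width: 0.0003
grip_force: 3.1
```

carry_out(
  translation=[
    [-1,0,0],
    [-0.5,0,3],
    [0,0,4],
    [0,0,4],
    [-1.45,-4,0],
    [-1.45,-4,0],
    [-1.45,-4,0],
    [-1.45,-4,0],
  ],
  delta_rot=[
    [0,0,0],
    [0,0,0],
    [0,0,0],
    [0,0,0],
    [0,0,-0.144],
    [0,0,-0.144],
    [0,0,-0.144],
    [0,0,-0.144],
  ],
  gripper=[0,0,0,0,4,4,4,4],
)

```text
time_s: 20.8
ee_pos: [0.552, -0.0043, 0.1319]
tool_rot: [0.884, 0.467, 0.002, 0.001]
contact_force: [0.7, 0.9, 0.6]
gripper_width: 0.0397
grip_force: 0.0
```

carry_out(
  translation=[
    [-1.45,-4,0],
    [-1.45,-4,0],
    [-1.45,-4,0],
    [-1.45,-4,0],
    [-1.45,-4,0],
    [-1.45,-4,0],
    [-1.45,-4,0],
    [0,0,0],
  ],
  delta_rot=[
    [0,0,-0.144],
    [0,0,-0.144],
    [0,0,-0.144],
    [0,0,-0.144],
    [0,0,-0.144],
    [0,0,-0.144],
    [0,0,-0.144],
    [0,0,0],
  ],
  gripper=[4,4,4,4,4,4,4,4],
)

```text
time_s: 21.6
ee_pos: [0.4469, -0.2914, 0.1319]
tool_rot: [1.0, -0.022, 0.0, 0.004]
contact_force: [0.4, 1.3, -0.4]
gripper_width: 0.0403
grip_force: 0.0
```

```bash
python3 - <<'E'
from h import *
w=snap('wrist','wrist7'); s=manip.observe(); q=s['tool_rot']; print(s['time_s'],s['ee_pos'],2*np.arctan2(q[1],q[0])-np.pi/2,s['contact_force'])
sc=snap('scene','scene7'); sd=snap('side','side7')
# strip mask in wrist image: mahogany colour
hsv=cv2.cvtColor(w['img'],cv2.COLOR_RGB2HSV)
p=proj(w,[[.4467,-.2828,.009]])[0]; print(p); u,v=p.astype(int)
print([w['img'][int(y),int(x)].tolist() for x,y in proj(w,[[.4467,-.2828,.009],[.49,-.284,.009],[.46,-.26,0]])])
E
```

```text
21.65 [ 0.4486793  -0.28721798  0.13166236] -1.6088665598118055 [ 1.11258096  0.5115776  -0.12411238]
[272.05189691 197.49046689]
[[146, 95, 71], [144, 95, 74], [124, 106, 95]]
```

carry_out(
  translation=[
    [-0.2,0.3,-4],
    [0,0,-4],
    [0,0,-3],
    [0,0,-1.5],
    [0,0,-1],
    [0,0,-0.5],
    [0,0,0],
    [0,0,0],
  ],
  delta_rot=[
    [0,0,0],
    [0,0,0],
    [0,0,0],
    [0,0,0],
    [0,0,0],
    [0,0,0],
    [0,0,0],
    [0,0,0],
  ],
  gripper=[4,4,4,4,4,4,4,4],
)

```text
time_s: 22.55
ee_pos: [0.4486, -0.2795, -0.0079]
tool_rot: [1.0, -0.015, 0.001, 0.0]
contact_force: [-1.4, -0.2, 0.6]
gripper_width: 0.0399
grip_force: 0.0
```

carry_out(
  translation=[
    [0,0,0],
    [0,0,0],
    [0,0,0],
    [0,0,0],
    [0,0,0],
  ],
  delta_rot=[
    [0,0,0],
    [0,0,0],
    [0,0,0],
    [0,0,0],
    [0,0,0],
  ],
  gripper=[0,0,0,0,0],
  grip_force=40,
)

```text
time_s: 23.05
ee_pos: [0.4482, -0.2797, -0.0078]
tool_rot: [1.0, -0.016, 0.001, 0.0]
contact_force: [-0.4, 0.7, 5.4]
gripper_width: 0.0113
grip_force: 41.2
```

carry_out(
  translation=[
    [0,0,0.5],
    [0,0,0.5],
    [0,0,1],
    [0,0,2],
    [0,0,2],
    [0,0,0],
    [0,0,0],
  ],
  delta_rot=[
    [0,0,0],
    [0,0,0],
    [0,0,0],
    [0,0,0],
    [0,0,0],
    [0,0,0],
    [0,0,0],
  ],
  gripper=[0,0,0,0,0,0,0],
)

```text
time_s: 23.75
ee_pos: [0.4478, -0.2795, 0.0518]
tool_rot: [1.0, -0.016, 0.0, 0.0]
contact_force: [0.7, -0.1, -0.4]
gripper_width: 0.0112
grip_force: 40.4
```

```bash
python3 - <<'E'
from h import *
w=snap('wrist','wrist8'); sd=snap('side','side8'); s=manip.observe(); print(s['ee_pos'],s['gripper_width'],s['contact_force'],s['grip_force'])
p=proj(sd,[s['ee_pos']])[0].astype(int); print(p)
a=sd['img'][:,:,::-1][p[1]-75:p[1]+65,p[0]-90:p[0]+80]; b=w['img'][:,:,::-1][20:380,140:440]
cv2.imwrite('pics/x8.png',np.hstack([cv2.resize(a,(480,395),interpolation=cv2.INTER_CUBIC),cv2.resize(b,(320,395))]))
E
```

```text
[ 0.44705653 -0.27900728  0.05074261] 0.010936581700547097 [-0.37870267 -0.57882024 -0.76144963] 40.44292330741882
[276 313]
```

View pics/x8.png

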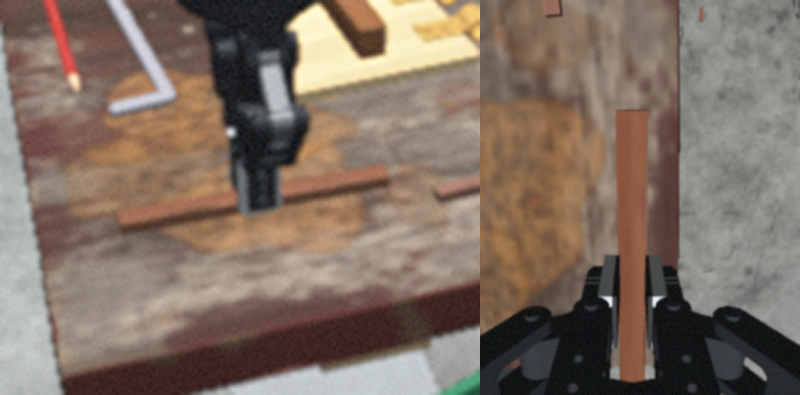

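carry_out(
  translation=[
    [0,0,3],
    [0,0,3],
    [1.42,3.96,0],
    [1.42,3.96,0],
    [1.42,3.96,0],
    [1.42,3.96,0],
    [1.42,3.96,0],
    [1.42,3.96,0],
  ],
  delta_rot=[
    [0,0,0],
    [0,0,0],
    [0,0,0.144],
    [0,0,0.144],
    [0,0,0.144],
    [0,0,0.144],
    [0,0,0.144],
    [0,0,0.144],
  ],
  gripper=[0,0,0,0,0,0,0,0],
)

```text
time_s: 24.65
ee_pos: [0.5325, -0.0402, 0.1103]
tool_rot: [0.913, 0.407, -0.001, -0.001]
contact_force: [0.8, -0.8, -0.1]
gripper_width: 0.0113
grip_force: 40.4
```

carry_out(
  translation=[
    [1.42,3.96,0],
    [1.42,3.96,0],
    [1.42,3.96,0],
    [1.42,3.96,0],
    [1.42,3.96,0],
    [0,0,0],
    [0,0,0],
    [0,0,0],
  ],
  delta_rot=[
    [0,0,0.144],
    [0,0,0.144],
    [0,0,0.144],
    [0,0,0.144],
    [0,0,0.144],
    [0,0,0],
    [0,0,0],
    [0,0,0],
  ],
  gripper=[0,0,0,0,0,0,0,0],
)

```text
time_s: 25.45
ee_pos: [0.6032, 0.1542, 0.1101]
tool_rot: [0.714, 0.7, -0.002, -0.0]
contact_force: [-0.7, 0.9, -0.3]
gripper_width: 0.0113
grip_force: 40.4
```

```bash
cat > st.py <<'E'
from h import *
s=manip.observe(); q=s['tool_rot']; print(s['time_s'],s['ee_pos'].round(4),'tooly',round(2*np.arctan2(q[1],q[0])-np.pi/2,4),s['gripper_width'].round(4) if hasattr(s['gripper_width'],'round') else s['gripper_width'],s['contact_force'].round(1))
E
python3 st.py; python3 -c "
from h import *
c=snap('wrist','wrist9'); s=snap('scene','scene9')"
```

```text
25.45 [0.6032 0.1542 0.1101] tooly -0.0202 0.011324411483140714 [-0.7  0.9 -0.3]
```

carry_out(
  translation=[
    [0,0,-3],
    [0,0,-3],
    [0,0,-2],
    [0,0,-0.5],
    [0,0,-0.2],
    [0,0,0],
    [0,0,0],
  ],
  delta_rot=[
    [0,0,0],
    [0,0,0],
    [0,0,0],
    [0,0,0],
    [0,0,0],
    [0,0,0],
    [0,0,0],
  ],
  gripper=[0,0,0,0,0,0,0],
)

```text
time_s: 26.25
ee_pos: [0.6048, 0.1564, 0.0257]
tool_rot: [0.714, 0.701, 0.001, 0.001]
contact_force: [-0.2, -1.1, -0.3]
gripper_width: 0.0117
grip_force: 40.4
```

carry_out(
  translation=[
    [0,0.2,-0.1],
    [0,0.2,0],
    [0,0.2,0],
    [0,0.1,0],
    [0,0,0],
  ],
  delta_rot=[
    [0,0,0],
    [0,0,0],
    [0,0,0],
    [0,0,0],
    [0,0,0],
  ],
  gripper=[0,0,0,0,0],
)

```text
time_s: 26.75
ee_pos: [0.6038, 0.1637, 0.0234]
tool_rot: [0.713, 0.701, 0.0, -0.0]
contact_force: [0.5, -0.2, -1.5]
gripper_width: 0.0114
grip_force: 40.4
```

carry_out(
  translation=[
    [0,0.1,0],
    [0,0.1,0],
    [0,0,0],
  ],
  delta_rot=[
    [0,0,0],
    [0,0,0],
    [0,0,0],
  ],
  gripper=[0,0,0],
)

```text
time_s: 27.05
ee_pos: [0.6038, 0.164, 0.0231]
tool_rot: [0.714, 0.7, -0.001, 0.0]
contact_force: [-0.5, -2.5, 0.4]
gripper_width: 0.011
grip_force: 40.5
```

carry_out(
  translation=[
    [0,0.1,0],
    [0,0.1,0],
    [0,0,0],
  ],
  delta_rot=[
    [0,0,0],
    [0,0,0],
    [0,0,0],
  ],
  gripper=[0,0,0],
)

```text
time_s: 27.35
ee_pos: [0.6038, 0.1641, 0.0229]
tool_rot: [0.714, 0.7, -0.002, 0.001]
contact_force: [-0.4, -5.9, -0.3]
gripper_width: 0.0112
grip_force: 40.6
```

carry_out(
  translation=[
    [0,-0.2,-0.1],
    [0,0,0],
    [0,0,0],
    [0,0,1],
    [0,0,2],
    [-2,0,0.5],
    [-3,0,0],
    [0,0,0],
  ],
  delta_rot=[
    [0,0,0],
    [0,0,0],
    [0,0,0],
    [0,0,0],
    [0,0,0],
    [0,0,0],
    [0,0,0],
    [0,0,0],
  ],
  gripper=[2.4,2.4,2.4,2.4,2.4,0,0,0],
)

```text
time_s: 28.15
ee_pos: [0.5495, 0.1664, 0.0582]
tool_rot: [0.712, 0.702, -0.002, -0.001]
contact_force: [0.3, -0.5, 0.7]
gripper_width: 0.0002
grip_force: 0.0
```

carry_out(
  translation=[
    [0,0,-2],
    [0,0,-1.5],
    [0,0,0],
    [0.8,0,0],
    [0.8,0,0],
    [0.8,0,0],
    [0.8,0,0],
    [0.8,0,0],
  ],
  delta_rot=[
    [0,0,0],
    [0,0,0],
    [0,0,0],
    [0,0,0],
    [0,0,0],
    [0,0,0],
    [0,0,0],
    [0,0,0],
  ],
  gripper=[0,0,0,0,0,0,0,0],
)

```text
time_s: 28.95
ee_pos: [0.5949, 0.1651, 0.0226]
tool_rot: [0.714, 0.701, 0.0, 0.0]
contact_force: [0.4, 0.4, 0.0]
gripper_width: -0.0
grip_force: 0.2
```

carry_out(
  translation=[
    [0.4,0,0],
    [0.4,0,0],
    [0.2,0,0],
    [0.2,0,0],
    [0,0,0],
  ],
  delta_rot=[
    [0,0,0],
    [0,0,0],
    [0,0,0],
    [0,0,0],
    [0,0,0],
  ],
  gripper=[0,0,0,0,0],
)

```text
time_s: 29.45
ee_pos: [0.6059, 0.1652, 0.0223]
tool_rot: [0.713, 0.701, -0.0, -0.0]
contact_force: [0.0, -0.3, 0.1]
gripper_width: -0.0003
grip_force: 0.1
```

carry_out(
  translation=[
    [0.1,0,0],
    [0.1,0,0],
    [0,0,0],
  ],
  delta_rot=[
    [0,0,0],
    [0,0,0],
    [0,0,0],
  ],
  gripper=[0,0,0],
)

```text
time_s: 29.75
ee_pos: [0.6081, 0.1655, 0.0224]
tool_rot: [0.713, 0.701, 0.0, 0.0]
contact_force: [-0.1, 0.3, 0.0]
gripper_width: 0.0001
grip_force: 0.1
```

carry_out(
  translation=[
    [0.1,0,0],
    [0.1,0,0],
    [0,0,0],
  ],
  delta_rot=[
    [0,0,0],
    [0,0,0],
    [0,0,0],
  ],
  gripper=[0,0,0],
)

```text
time_s: 30.05
ee_pos: [0.6087, 0.1655, 0.0222]
tool_rot: [0.713, 0.701, -0.001, -0.001]
contact_force: [-3.5, -0.7, 2.3]
gripper_width: 0.0002
grip_force: 1.7
```

carry_out(
  translation=[
    [0.1,0,0],
    [0.1,0,0],
    [0,0,0],
  ],
  delta_rot=[
    [0,0,0],
    [0,0,0],
    [0,0,0],
  ],
  gripper=[0,0,0],
)

```text
time_s: 30.35
ee_pos: [0.6087, 0.1655, 0.0221]
tool_rot: [0.713, 0.701, -0.003, -0.002]
contact_force: [-7.2, 0.7, 5.1]
gripper_width: 0.0
grip_force: 3.6
```

```bash
python3 st.py; python3 -c "
from h import *
c=snap('wrist','wrist10'); s=snap('scene','scene10')"
```

```text
30.35 [0.6087 0.1655 0.0221] tooly -0.0172 1.7167140881668006e-06 [-7.2  0.7  5.1]
```

carry_out(
  translation=[
    [-1,0,0],
    [-0.5,0,3],
    [0,0,4],
    [0,0,4],
    [0.3,-3.67,0],
    [0.3,-3.67,0],
    [0.3,-3.67,0],
    [0.3,-3.67,0],
  ],
  delta_rot=[
    [0,0,0],
    [0,0,0],
    [0,0,0],
    [0,0,0],
    [0,0,-0.136],
    [0,0,-0.136],
    [0,0,-0.136],
    [0,0,-0.136],
  ],
  gripper=[0,0,0,0,4,4,4,4],
)

```text
time_s: 31.25
ee_pos: [0.61, 0.0163, 0.1328]
tool_rot: [0.877, 0.481, 0.001, 0.001]
contact_force: [0.6, -1.3, -0.3]
gripper_width: 0.0399
grip_force: 0.0
```

carry_out(
  translation=[
    [0.3,-3.67,0],
    [0.3,-3.67,0],
    [0.3,-3.67,0],
    [0.3,-3.67,0],
    [0.3,-3.67,0],
    [0.3,-3.67,0],
    [0.3,-3.67,0],
    [0,0,0],
  ],
  delta_rot=[
    [0,0,-0.136],
    [0,0,-0.136],
    [0,0,-0.136],
    [0,0,-0.136],
    [0,0,-0.136],
    [0,0,-0.136],
    [0,0,-0.136],
    [0,0,0],
  ],
  gripper=[4,4,4,4,4,4,4,4],
)

```text
time_s: 32.05
ee_pos: [0.6288, -0.2488, 0.1324]
tool_rot: [1.0, 0.022, 0.001, 0.005]
contact_force: [-0.8, -0.5, 0.2]
gripper_width: 0.0394
grip_force: 0.0
```

carry_out(
  translation=[
    [0,0,0],
    [0,0,0],
  ],
  delta_rot=[
    [0,0,0],
    [0,0,0],
  ],
  gripper=[4,4],
)

```text
time_s: 32.25
ee_pos: [0.6305, -0.2367, 0.1323]
tool_rot: [1.0, 0.03, 0.001, -0.001]
contact_force: [-0.6, 0.2, 0.4]
gripper_width: 0.0403
grip_force: 0.0
```

```bash
python3 st.py; python3 - <<'E'
from h import *
w=snap('wrist','wrist11')
for X in (.56,.59,.62,.65,.68,.69,.70,.705):
    row=[]
    P=[[X,y,.007] for y in np.arange(-.262,-.208,.003)]
    px=[w['img'][min(int(b),419),int(a)] for a,b in proj(w,P)]
    print(X,[int(p[0])-int(p[2]) if p.sum()>90 else -9 for p in px])
s=snap('scene','scene11')
E
```

```text
32.25 [ 0.6305 -0.2367  0.1323] tooly -1.5113 0.0402723273150142 [-0.6  0.2  0.4]
0.56 [35, 35, 41, 38, 38, 40, 41, 42, 41, 43, 46, 43, 40, 41, 41, 39, 45, 49, 47]
0.59 [27, 30, 29, 31, 28, 29, 31, 60, 51, 37, 26, 25, 26, 20, 18, 20, 20, 21, 25]
0.62 [31, 32, 30, 29, 30, 31, 30, 68, 67, 60, 27, 26, 25, 23, 20, 19, 21, 19, 21]
0.65 [39, 55, 71, 64, 68, 67, 61, 60, 58, 65, 60, 53, 59, 68, 63, 52, 50, 53, 50]
0.68 [43, 52, 70, 75, 75, 73, 69, 68, 71, 64, 66, 63, 63, 64, 54, 56, 63, 68, 64]
0.69 [79, 77, 65, 63, 58, 59, 58, 60, 65, 65, 65, 64, 72, 68, 64, 65, 69, 66, 72]
0.7 [68, 57, 58, 73, 70, 66, 70, 75, 77, 76, 71, 62, 71, 72, 74, 68, 68, 70, 65]
0.705 [64, 62, 57, 70, 69, 69, 72, 78, 78, 68, 66, 63, 70, 67, 70, 66, 60, 65, 64]
```

carry_out(
  translation=[
    [0.2,-0.1,-4],
    [0,0,-4],
    [0,0,-3],
    [0,0,-1.5],
    [0,0,-1],
    [0,0,-0.6],
    [0,0,0],
    [0,0,0],
  ],
  delta_rot=[
    [0,0,0],
    [0,0,0],
    [0,0,0],
    [0,0,0],
    [0,0,0],
    [0,0,0],
    [0,0,0],
    [0,0,0],
  ],
  gripper=[4,4,4,4,4,4,4,4],
)

```text
time_s: 33.15
ee_pos: [0.633, -0.2398, -0.0073]
tool_rot: [1.0, 0.028, 0.001, 0.0]
contact_force: [0.7, 0.6, -0.1]
gripper_width: 0.0396
grip_force: 0.0
```

carry_out(
  translation=[
    [0,0,0],
    [0,0,0],
    [0,0,0],
    [0,0,0],
    [0,0,0],
  ],
  delta_rot=[
    [0,0,0],
    [0,0,0],
    [0,0,0],
    [0,0,0],
    [0,0,0],
  ],
  gripper=[0,0,0,0,0],
  grip_force=40,
)

```text
time_s: 33.65
ee_pos: [0.6325, -0.2397, -0.0077]
tool_rot: [1.0, 0.028, 0.001, 0.0]
contact_force: [-1.0, -0.1, 5.6]
gripper_width: 0.0069
grip_force: 39.6
```

carry_out(
  translation=[
    [0,0,0],
    [0,0,0],
    [0,0,-0.2],
    [0,0,0],
    [0,0,0],
  ],
  delta_rot=[
    [0,0,0],
    [0,0,0],
    [0,0,0],
    [0,0,0],
    [0,0,0],
  ],
  gripper=[2,2,2,2,2],
)

```text
time_s: 34.15
ee_pos: [0.6318, -0.2394, -0.0106]
tool_rot: [1.0, 0.028, -0.0, -0.0]
contact_force: [-1.1, 0.9, 3.7]
gripper_width: 0.0199
grip_force: 1.5
```

carry_out(
  translation=[
    [0,0,0],
    [0,0,0],
    [0,0,0],
    [0,0,0],
    [0,0,0],
  ],
  delta_rot=[
    [0,0,0],
    [0,0,0],
    [0,0,0],
    [0,0,0],
    [0,0,0],
  ],
  gripper=[0,0,0,0,0],
  grip_force=40,
)

```text
time_s: 34.65
ee_pos: [0.6323, -0.2397, -0.0104]
tool_rot: [1.0, 0.028, 0.001, 0.0]
contact_force: [0.6, -0.0, 5.3]
gripper_width: 0.0074
grip_force: 42.1
```

carry_out(
  translation=[
    [0,0,0.5],
    [0,0,2],
    [0,0,4],
    [0,0,5],
    [0,0,0],
  ],
  delta_rot=[
    [0,0,0],
    [0,0,0],
    [0,0,0],
    [0,0,0],
    [0,0,0],
  ],
  gripper=[0,0,0,0,0],
)

```text
time_s: 35.15
ee_pos: [0.6366, -0.241, 0.1118]
tool_rot: [1.0, 0.028, 0.007, 0.002]
contact_force: [1.4, -1.1, 0.3]
gripper_width: 0.0076
grip_force: 41.1
```

carry_out(
  translation=[
    [-0.37,3.67,0],
    [-0.37,3.67,0],
    [-0.37,3.67,0],
    [-0.37,3.67,0],
    [-0.37,3.67,0],
    [-0.37,3.67,0],
    [-0.37,3.67,0],
    [-0.37,3.67,0],
  ],
  delta_rot=[
    [0,0,0.136],
    [0,0,0.136],
    [0,0,0.136],
    [0,0,0.136],
    [0,0,0.136],
    [0,0,0.136],
    [0,0,0.136],
    [0,0,0.136],
  ],
  gripper=[0,0,0,0,0,0,0,0],
)

```text
time_s: 35.95
ee_pos: [0.6011, 0.0554, 0.1034]
tool_rot: [0.839, 0.544, -0.001, -0.0]
contact_force: [0.3, -0.1, -0.1]
gripper_width: 0.0072
grip_force: 41.1
```

carry_out(
  translation=[
    [-0.37,3.67,0],
    [-0.37,3.67,0],
    [-0.37,3.67,0],
    [0,0,0],
    [0,0,0],
    [0,0,-3],
    [0,0,-2],
    [0,0,0],
  ],
  delta_rot=[
    [0,0,0.136],
    [0,0,0.136],
    [0,0,0.136],
    [0,0,0],
    [0,0,0],
    [0,0,0],
    [0,0,0],
    [0,0,0],
  ],
  gripper=[0,0,0,0,0,0,0,0],
)

```text
time_s: 36.75
ee_pos: [0.5889, 0.1605, 0.0508]
tool_rot: [0.715, 0.7, -0.004, -0.001]
contact_force: [-0.5, 0.3, -0.1]
gripper_width: 0.0074
grip_force: 41.1
```

```bash
python3 st.py
```

```text
36.75 [0.5889 0.1605 0.0508] tooly -0.0211 0.007390792083707928 [-0.5  0.3 -0.1]
```

carry_out(
  translation=[
    [0,0,-1.5],
    [0,0,-1],
    [0,0,-0.3],
    [0,0,0],
    [0,0,0],
  ],
  delta_rot=[
    [0,0,0],
    [0,0,0],
    [0,0,0],
    [0,0,0],
    [0,0,0],
  ],
  gripper=[0,0,0,0,0],
)

```text
time_s: 37.25
ee_pos: [0.5916, 0.1644, 0.0267]
tool_rot: [0.713, 0.701, 0.0, 0.0]
contact_force: [-0.1, -0.1, -0.7]
gripper_width: 0.0078
grip_force: 41.1
```

carry_out(
  translation=[
    [0,0.2,-0.1],
    [0,0.2,0],
    [0,0.2,0],
    [0,0,0],
  ],
  delta_rot=[
    [0,0,0],
    [0,0,0],
    [0,0,0],
    [0,0,0],
  ],
  gripper=[0,0,0,0],
)

```text
time_s: 37.65
ee_pos: [0.5912, 0.1704, 0.0254]
tool_rot: [0.713, 0.701, -0.0, 0.0]
contact_force: [0.3, -0.5, 0.3]
gripper_width: 0.0071
grip_force: 41.1
```

carry_out(
  translation=[
    [0,0.1,0],
    [0,0.1,0],
    [0,0,0],
  ],
  delta_rot=[
    [0,0,0],
    [0,0,0],
    [0,0,0],
  ],
  gripper=[0,0,0],
)

```text
time_s: 37.95
ee_pos: [0.5911, 0.1704, 0.0251]
tool_rot: [0.714, 0.7, -0.001, 0.001]
contact_force: [-0.2, -3.9, -0.3]
gripper_width: 0.0075
grip_force: 41.2
```

carry_out(
  translation=[
    [0,0.1,0],
    [0,0.1,0],
    [0,0,0],
  ],
  delta_rot=[
    [0,0,0],
    [0,0,0],
    [0,0,0],
  ],
  gripper=[0,0,0],
)

```text
time_s: 38.25
ee_pos: [0.5911, 0.1705, 0.025]
tool_rot: [0.714, 0.7, -0.002, 0.001]
contact_force: [-1.6, -6.6, 2.0]
gripper_width: 0.0074
grip_force: 41.3
```

carry_out(
  translation=[
    [0,-0.2,-0.2],
    [0,0,-0.2],
    [0,0,-0.1],
    [0,0,0],
  ],
  delta_rot=[
    [0,0,0],
    [0,0,0],
    [0,0,0],
    [0,0,0],
  ],
  gripper=[0,0,0,0],
)

```text
time_s: 38.65
ee_pos: [0.5915, 0.1705, 0.0203]
tool_rot: [0.714, 0.7, -0.001, 0.001]
contact_force: [-0.7, -5.3, 2.1]
gripper_width: 0.007
grip_force: 41.4
```

carry_out(
  translation=[
    [0,0.1,0],
    [0,0,0],
    [0,0,0],
  ],
  delta_rot=[
    [0,0,0],
    [0,0,0],
    [0,0,0],
  ],
  gripper=[0,0,0],
)

```text
time_s: 38.95
ee_pos: [0.5914, 0.1705, 0.0203]
tool_rot: [0.714, 0.7, -0.002, 0.001]
contact_force: [-0.3, -6.8, 3.2]
gripper_width: 0.0072
grip_force: 41.4
```

carry_out(
  translation=[
    [0,-0.3,0],
    [0,0,0],
    [0,0,0],
    [0,0,1],
    [0,0,2],
    [-2,0,0.5],
    [-2.5,0,0],
    [0,0,0],
  ],
  delta_rot=[
    [0,0,0],
    [0,0,0],
    [0,0,0],
    [0,0,0],
    [0,0,0],
    [0,0,0],
    [0,0,0],
    [0,0,0],
  ],
  gripper=[2,2,2,2,2,0,0,0],
)

```text
time_s: 39.75
ee_pos: [0.5426, 0.1716, 0.0563]
tool_rot: [0.712, 0.702, -0.001, -0.001]
contact_force: [-0.8, 0.3, 0.2]
gripper_width: -0.0004
grip_force: 0.0
```

carry_out(
  translation=[
    [0,0,-2],
    [0,0,-1.4],
    [0,0,0],
    [0.8,0,0],
    [0.8,0,0],
    [0.8,0,0],
    [0.8,0,0],
    [0.8,0,0],
  ],
  delta_rot=[
    [0,0,0],
    [0,0,0],
    [0,0,0],
    [0,0,0],
    [0,0,0],
    [0,0,0],
    [0,0,0],
    [0,0,0],
  ],
  gripper=[0,0,0,0,0,0,0,0],
)

```text
time_s: 40.55
ee_pos: [0.587, 0.1699, 0.0214]
tool_rot: [0.714, 0.701, -0.0, 0.0]
contact_force: [-0.8, 0.1, 0.9]
gripper_width: -0.0004
grip_force: 0.2
```

carry_out(
  translation=[
    [0.4,0,0],
    [0.4,0,0],
    [0.2,0,0],
    [0,0,0],
  ],
  delta_rot=[
    [0,0,0],
    [0,0,0],
    [0,0,0],
    [0,0,0],
  ],
  gripper=[0,0,0,0],
)

```text
time_s: 40.95
ee_pos: [0.5961, 0.1701, 0.0212]
tool_rot: [0.713, 0.701, -0.0, -0.0]
contact_force: [-0.4, -1.2, -0.3]
gripper_width: -0.0001
grip_force: 0.3
```

carry_out(
  translation=[
    [0.2,0,0],
    [0.1,0,0],
    [0,0,0],
  ],
  delta_rot=[
    [0,0,0],
    [0,0,0],
    [0,0,0],
  ],
  gripper=[0,0,0],
)

```text
time_s: 41.25
ee_pos: [0.5988, 0.1703, 0.0212]
tool_rot: [0.713, 0.701, -0.0, -0.0]
contact_force: [-1.1, 0.6, 0.7]
gripper_width: -0.0001
grip_force: 0.8
```

carry_out(
  translation=[
    [0.1,0,0],
    [0.1,0,0],
    [0,0,0],
  ],
  delta_rot=[
    [0,0,0],
    [0,0,0],
    [0,0,0],
  ],
  gripper=[0,0,0],
)

```text
time_s: 41.55
ee_pos: [0.599, 0.1703, 0.0211]
tool_rot: [0.713, 0.701, -0.002, -0.001]
contact_force: [-6.2, -1.3, 3.1]
gripper_width: -0.0001
grip_force: 2.7
```

carry_out(
  translation=[
    [0.1,0,0],
    [0.1,0,0],
    [0,0,0],
  ],
  delta_rot=[
    [0,0,0],
    [0,0,0],
    [0,0,0],
  ],
  gripper=[0,0,0],
)

```text
time_s: 41.85
ee_pos: [0.5992, 0.1703, 0.021]
tool_rot: [0.713, 0.701, -0.003, -0.002]
contact_force: [-7.9, -0.8, 5.3]
gripper_width: -0.0
grip_force: 4.1
```

carry_out(
  translation=[
    [-1.5,0,0],
    [-0.5,0,4],
    [0,-3,5],
    [0,-3,5],
    [0,-1,5],
    [0,0,3],
    [0,0,0],
    [0,0,0],
  ],
  delta_rot=[
    [0,0,0],
    [0,0,0],
    [0,0,0],
    [0,0,0],
    [0,0,0],
    [0,0,0],
    [0,0,0],
    [0,0,0],
  ],
  gripper=[0,0,5,5,5,5,5,5],
)

```text
time_s: 42.65
ee_pos: [0.5842, 0.109, 0.2269]
tool_rot: [0.714, 0.701, 0.001, 0.001]
contact_force: [-0.1, -0.9, -0.5]
gripper_width: 0.0505
grip_force: 0.0
```

```bash
python3 st.py; python3 - <<'E'
from h import *
w=snap('wrist','wrist12'); s=manip.observe(); print(s['qd'].round(3))
px=proj(w,[[.64,.236,.03],[.5,.26,.03],[.574,-.058,.03]]); print(px)
a=w['img'][:,:,::-1]; cv2.imwrite('pics/w12.png',cv2.resize(a,(800,600),interpolation=cv2.INTER_CUBIC))
E
```

```text
42.65 [0.5842 0.109  0.2269] tooly -0.0183 0.050494534766009166 [-0.1 -0.9 -0.5]
[-0.007  0.025  0.005  0.024 -0.002  0.005 -0.   ]
[[334.9225134   56.54111133]
 [195.38475717  34.19357   ]
 [276.62164185 308.00311335]]
```

View pics/w12.png

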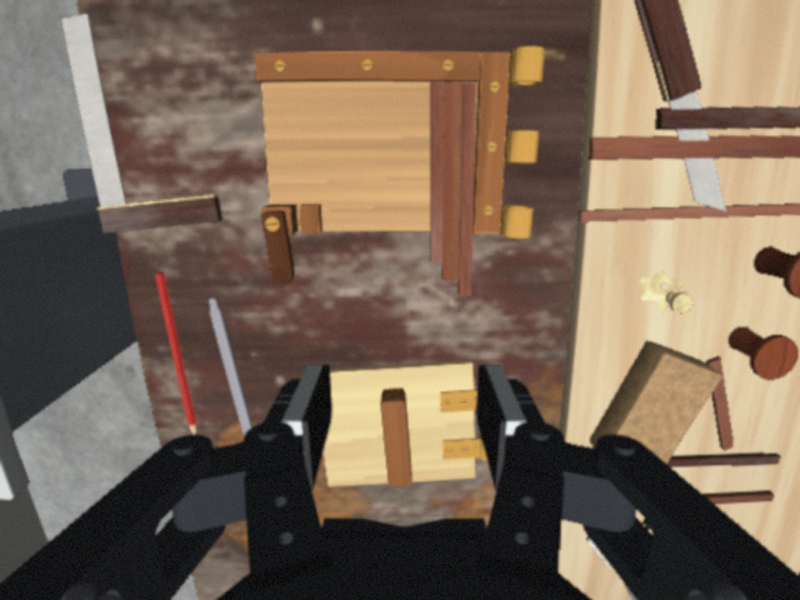

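```bash
python3 - <<'E'
from fit import *
np.set_printoptions(precision=4,suppress=True)
c=load('wrist12'); f=lambda u,v:(u*.7-.15,v*.7-.15)
lid=[((73,-62.5,10),f(475,478)),((73,62.5,10),f(472,363)),((-11,45,38),f(383,391)),((11,45,38),f(405,389)),((-11,-45,38),f(388,486)),((11,-45,38),f(411,484))]
x,r=fit(c,lid,[.57,-.06,0]); print('lid',x,'\n',r)
E
```

```text
lid [ 0.5749 -0.0529  0.0182] 
 [[-0.9494 -2.0361]
 [ 2.5645 -2.6925]
 [-1.4336  3.2938]
 [ 1.4007  4.0892]
 [-1.2694 -2.1923]
 [-0.4576 -1.3183]]
```

```bash
python3 - <<'E'
from fit import *
np.set_printoptions(precision=4,suppress=True)
c=load('wrist12'); f=lambda u,v:(u*.7-.15,v*.7-.15)
lid=[((73,-62.5,10),f(475,478)),((73,62.5,10),f(472,363)),((-11,45,38),f(382,403)),((11,45,38),f(406,401)),((-11,-45,38),f(388,486)),((11,-45,38),f(411,484)),((-73,62.5,10),f(330,370))]
x,r=fit(c,lid,[.57,-.06,0]); print('lid',x,'\n',r)
E
```

```text
lid [ 0.5771 -0.0577  0.0129] 
 [[  0.2235   0.9896]
 [  4.3964   1.0054]
 [  1.3907  -1.6455]
 [  2.7568  -0.7623]
 [  0.3189   0.7696]
 [  1.0671   1.717 ]
 [-10.3669  -0.5689]]
```

carry_out(
  translation=[
    [-0.2,-4,-2],
    [-0.2,-4,-2],
    [-0.2,-4,-2],
    [-0.3,-4.7,-2],
    [0,0,-3],
    [0,0,-3],
    [0,0,0],
    [0,0,0],
  ],
  delta_rot=[
    [0,0,0.07],
    [0,0,0],
    [0,0,0],
    [0,0,0],
    [0,0,0],
    [0,0,0],
    [0,0,0],
    [0,0,0],
  ],
  gripper=[5,5,5,5,5,5,5,5],
)

```text
time_s: 43.5
ee_pos: [0.5737, -0.0562, 0.0855]
tool_rot: [0.688, 0.726, -0.001, -0.001]
contact_force: [0.5, 1.5, 0.8]
gripper_width: 0.0503
grip_force: 0.0
```

```bash
python3 st.py; python3 - <<'E'
from h import *
w=snap('wrist','wrist13'); sc=snap('scene','scene13')
a=w['img'][:,:,::-1][40:420,100:460]; b=sc['img'][:,:,::-1][180:270,230:350]
cv2.imwrite('pics/w13.png',np.hstack([cv2.resize(a,(480,507),interpolation=cv2.INTER_CUBIC),cv2.resize(b,(320,507),interpolation=cv2.INTER_CUBIC)]))
E
```

```text
43.5 [ 0.5737 -0.0562  0.0855] tooly 0.0533 0.050330289560732384 [0.5 1.5 0.8]
```

View pics/w13.png

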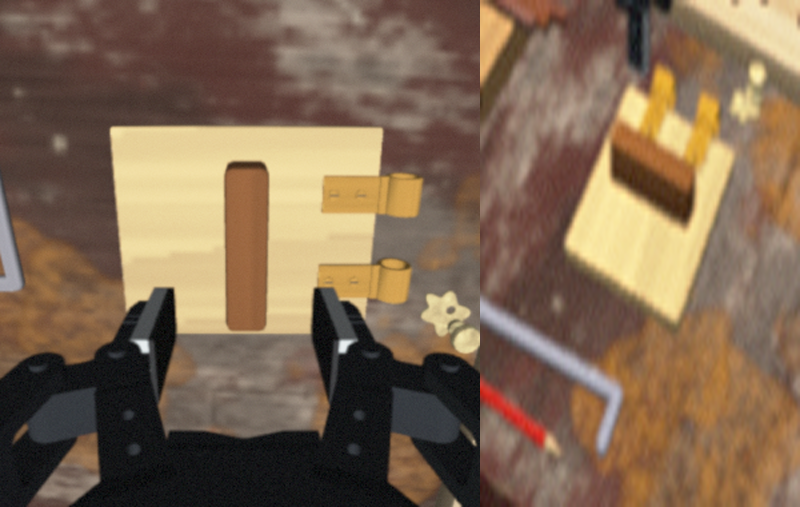

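```bash
python3 - <<'E'
from fit import *
np.set_printoptions(precision=4,suppress=True)
c=load('wrist13'); f=lambda u,v:((u+.5)*.75-.5+100,(v+.5)*.75-.5+40)
lid=[((-73,62.5,10),f(110,127)),((73,62.5,10),f(382,127)),((-73,-62.5,10),f(127,332)),((-11,45,38),f(225,172)),((11,45,38),f(267,172)),((-11,-45,38),f(226,329)),((11,-45,38),f(267,329)),((86.5,26,10),f(404,195)),((86.5,-26,10),f(394,282))]
x,r=fit(c,lid,[.57,-.06,0]); print('lid',x,'\n',r)
E
```

```text
lid [ 0.5749 -0.0596  0.0514] 
 [[-0.8101 -0.3789]
 [ 1.9003  0.1674]
 [ 0.439   1.1594]
 [-1.0031 -2.7984]
 [ 2.2762 -2.7036]
 [-0.2491  3.9757]
 [-0.395   4.0688]
 [-1.2391 -0.3877]
 [-1.247  -1.2983]]
```

carry_out(
  translation=[
    [0.1,0,-2],
    [0,0,-2.5],
    [0,0,-2],
    [0,0,-1.3],
    [0,0,-0.4],
    [0,0,0],
    [0,0,0],
  ],
  delta_rot=[
    [0,0,0],
    [0,0,0],
    [0,0,0],
    [0,0,0],
    [0,0,0],
    [0,0,0],
    [0,0,0],
  ],
  gripper=[5,5,5,5,5,5,5],
)

```text
time_s: 44.3
ee_pos: [0.5763, -0.0568, 0.0057]
tool_rot: [0.688, 0.725, 0.001, 0.001]
contact_force: [1.7, -1.1, 0.3]
gripper_width: 0.0503
grip_force: 0.0
```

carry_out(
  translation=[
    [0,0,0],
    [0,0,0],
    [0,0,0],
    [0,0,0],
    [0,0,0],
    [0,0,0],
  ],
  delta_rot=[
    [0,0,0],
    [0,0,0],
    [0,0,0],
    [0,0,0],
    [0,0,0],
    [0,0,0],
  ],
  gripper=[0,0,0,0,0,0],
  grip_force=90,
)

```text
time_s: 44.9
ee_pos: [0.5758, -0.057, 0.0056]
tool_rot: [0.689, 0.725, 0.0, 0.001]
contact_force: [-0.2, -1.0, 5.4]
gripper_width: 0.0198
grip_force: 89.5
```

```bash
python3 st.py
```

```text
44.9 [ 0.5758 -0.057   0.0056] tooly 0.0519 0.0198448034481404 [-0.2 -1.   5.4]
```

carry_out(
  translation=[
    [0,0,1],
    [0,0,3],
    [0,0,4],
    [0,0,4],
    [0.1,3,0],
    [0.1,4,0],
    [0.1,4,0],
    [0.1,4,0],
  ],
  delta_rot=[
    [0,0,0],
    [0,0,0],
    [0,0,0],
    [0,0,0],
    [0,0,-0.035],
    [0,0,-0.035],
    [0,0,0],
    [0,0,0],
  ],
  gripper=[0,0,0,0,0,0,0,0],
)

```text
time_s: 45.7
ee_pos: [0.5786, 0.0941, 0.1246]
tool_rot: [0.714, 0.701, -0.0, -0.0]
contact_force: [0.2, 0.2, -2.1]
gripper_width: 0.02
grip_force: 88.8
```

carry_out(
  translation=[
    [0.1,4,0],
    [0.1,4,0],
    [0.1,2.1,0],
    [0,0,-2],
    [0,0,-2],
    [0,0,0],
    [0,0,0],
  ],
  delta_rot=[
    [0,0,0],
    [0,0,0],
    [0,0,0],
    [0,0,0],
    [0,0,0],
    [0,0,0],
    [0,0,0],
  ],
  gripper=[0,0,0,0,0,0,0],
)

```text
time_s: 46.4
ee_pos: [0.5818, 0.1936, 0.0844]
tool_rot: [0.714, 0.701, -0.001, -0.0]
contact_force: [0.2, 0.6, -2.8]
gripper_width: 0.0202
grip_force: 88.6
```

```bash
python3 st.py; python3 -c "
from h import *
for n in ('wrist','scene','side'): snap(n,n+'14')"
```

```text
46.4 [0.5818 0.1936 0.0844] tooly -0.0182 0.02022265805802241 [ 0.2  0.6 -2.8]
```

```bash
python3 - <<'E'
from h import *
np.set_printoptions(precision=1,suppress=True)
def jw(p):
    t=-.0186; R2=np.array([[np.cos(t),-np.sin(t)],[np.sin(t),np.cos(t)]]); p=np.array(p,float)/1000
    return np.r_[R2@p[:2]+[.5716,.1925],p[2]]
for n in ('wrist14','side14','scene14'):
    c=load(n); hsv=cv2.cvtColor(c['img'],cv2.COLOR_RGB2HSV)
    m=cv2.inRange(hsv,(17,130,110),(25,255,255))
    k,l,st,ce=cv2.connectedComponentsWithStats(m)
    print(n,[(st[i].tolist(),ce[i].round(1).tolist()) for i in range(1,k) if st[i,4]>25])
    print(' jig barrels',proj(c,[jw((97.5,y,51)) for y in (-52,0,52)]).round(1).tolist())
    print(' lid barrels',proj(c,[jw((97.5,y-.0,51+37.8+.0)) for y in (-26,26)]).round(1).tolist())
E
```

```text
wrist14 [([418, 137, 33, 41, 656], [437.9, 153.2]), ([366, 196, 113, 64, 4690], [423.9, 222.5]), ([360, 284, 100, 50, 2013], [424.9, 305.2])]
 jig barrels [[409.5, 307.1], [419.9, 237.4], [431.0, 155.7]]
 lid barrels [[440.7, 307.1], [456.9, 218.5]]
side14 [([299, 155, 22, 16, 133], [311.6, 162.9]), ([308, 177, 16, 15, 109], [316.6, 183.0])]
 jig barrels [[319.3, 184.0], [312.5, 175.9], [306.3, 168.4]]
 lid barrels [[316.1, 165.6], [309.5, 158.2]]
scene14 [([327, 77, 33, 28, 94], [344.1, 90.8]), ([224, 145, 10, 11, 70], [227.9, 149.5]), ([232, 149, 16, 12, 98], [240.4, 154.9]), ([246, 163, 10, 10, 59], [250.5, 167.2]), ([211, 182, 29, 12, 102], [226.1, 187.5])]
 jig barrels [[250.7, 167.1], [236.5, 162.5], [222.6, 158.0]]
 lid barrels [[243.0, 153.9], [228.8, 149.5]]
```

carry_out(
  translation=[
    [0,0,-1.2],
    [0,0,-0.5],
    [0,0,-0.5],
    [0,0,-0.5],
    [0,0,0],
  ],
  delta_rot=[
    [0,0,0],
    [0,0,0],
    [0,0,0],
    [0,0,0],
    [0,0,0],
  ],
  gripper=[0,0,0,0,0],
)

```text
time_s: 47.05
ee_pos: [0.5816, 0.1938, 0.0565]
tool_rot: [0.713, 0.701, -0.001, -0.0]
contact_force: [-0.2, -0.1, -4.3]
gripper_width: 0.0203
grip_force: 88.6
```

carry_out(
  translation=[
    [0,0,-0.4],
    [0,0,-0.3],
    [0,0,0],
  ],
  delta_rot=[
    [0,0,0],
    [0,0,0],
    [0,0,0],
  ],
  gripper=[0,0,0],
)

```text
time_s: 47.35
ee_pos: [0.582, 0.1939, 0.0501]
tool_rot: [0.713, 0.701, -0.0, -0.0]
contact_force: [-0.2, -1.1, -2.9]
gripper_width: 0.0201
grip_force: 88.6
```

carry_out(
  translation=[
    [0,0,-0.2],
    [0,0,-0.2],
    [0,0,0],
    [0,0,0],
  ],
  delta_rot=[
    [0,0,0],
    [0,0,0],
    [0,0,0],
    [0,0,0],
  ],
  gripper=[0,0,0,0],
)

```text
time_s: 47.75
ee_pos: [0.5825, 0.1941, 0.0467]
tool_rot: [0.713, 0.701, 0.0, 0.0]
contact_force: [0.8, -0.1, -1.1]
gripper_width: 0.0205
grip_force: 88.7
```

carry_out(
  translation=[
    [0,0,-0.1],
    [0,0,0],
    [0,0,0],
    [0,0,0],
  ],
  delta_rot=[
    [0,0,0],
    [0,0,0],
    [0,0,0],
    [0,0,0],
  ],
  gripper=[0,0,0,0],
)

```text
time_s: 48.15
ee_pos: [0.5825, 0.1942, 0.0467]
tool_rot: [0.713, 0.701, 0.0, 0.0]
contact_force: [-2.0, -0.9, 6.1]
gripper_width: 0.0205
grip_force: 89.8
```

carry_out(
  translation=[
    [0,0,0],
    [0,0,0],
    [0,0,0],
    [0,0,2],
    [0,0,4],
    [0,-4,4],
    [0,-5,4],
    [0,-4,0],
  ],
  delta_rot=[
    [0,0,0],
    [0,0,0],
    [0,0,0],
    [0,0,0],
    [0,0,0],
    [0,0,0],
    [0,0,0],
    [0,0,0],
  ],
  gripper=[5,5,5,5,5,5,5,5],
)

```text
time_s: 48.95
ee_pos: [0.5854, 0.0802, 0.1771]
tool_rot: [0.713, 0.701, 0.005, 0.003]
contact_force: [0.6, -0.5, -0.1]
gripper_width: 0.0502
grip_force: 0.0
```

carry_out(
  translation=[
    [0,0,4],
    [0,0,0],
    [0,0,0],
  ],
  delta_rot=[
    [0,0,0],
    [0,0,0],
    [0,0,0],
  ],
  gripper=[5,5,5],
)

```text
time_s: 49.25
ee_pos: [0.5827, 0.0801, 0.2131]
tool_rot: [0.713, 0.701, 0.001, 0.0]
contact_force: [0.0, 1.1, -1.0]
gripper_width: 0.05
grip_force: 0.0
```

```bash
python3 st.py; python3 - <<'E'
from h import *
np.set_printoptions(precision=1,suppress=True)
def jw(p):
    t=-.0186; R2=np.array([[np.cos(t),-np.sin(t)],[np.sin(t),np.cos(t)]]); p=np.array(p,float)/1000
    return np.r_[R2@p[:2]+[.5716,.1925],p[2]]
for n in ('wrist','side','scene'):
    c=snap(n,n+'15'); hsv=cv2.cvtColor(c['img'],cv2.COLOR_RGB2HSV)
    m=cv2.inRange(hsv,(17,130,110),(25,255,255))
    k,l,st,ce=cv2.connectedComponentsWithStats(m)
    print(n,[(st[i].tolist(),ce[i].round(1).tolist()) for i in range(1,k) if st[i,4]>25])
    print(' barrels',proj(c,[jw((97.5,y,51)) for y in (-52,-26,0,26,52)]).round(1).tolist())
    print(' lid corners',proj(c,[jw((x,y,51)) for x,y in ((-62,62.5),(-62,-62.5),(84,-62.5),(84,62.5))]).round(1).tolist())
w=load('wrist15'); g=cv2.inRange(cv2.cvtColor(w['img'],cv2.COLOR_RGB2HSV),(110,20,90),(130,90,255))
k,l,st,ce=cv2.connectedComponentsWithStats(g); print([(st[i].tolist()) for i in range(1,k) if st[i,4]>100])
E
```

```text
49.25 [0.5827 0.0801 0.2131] tooly -0.0179 0.050039442903291015 [ 0.   1.1 -1. ]
wrist [([327, 0, 62, 55, 2076], [362.2, 31.8]), ([188, 6, 7, 8, 42], [191.0, 9.6]), ([360, 56, 25, 28, 588], [372.3, 69.6]), ([325, 87, 58, 25, 1320], [354.0, 98.8]), ([356, 116, 25, 24, 504], [368.2, 127.1]), ([180, 122, 11, 12, 84], [185.0, 127.4])]
 barrels [[369.7, 126.8], [371.7, 98.8], [373.6, 69.6], [375.5, 39.4], [377.3, 8.2]]
 lid corners [[197.2, -5.2], [205.1, 137.6], [355.2, 137.7], [362.9, -5.0]]
side [([295, 164, 29, 27, 235], [311.1, 176.6])]
 barrels [[319.3, 184.0], [315.8, 179.9], [312.5, 175.9], [309.3, 172.1], [306.3, 168.4]]
 lid corners [[245.5, 173.9], [255.4, 194.1], [315.4, 186.4], [300.2, 167.6]]
scene [([327, 78, 34, 27, 102], [343.7, 91.3]), ([218, 155, 38, 18, 307], [235.3, 163.5])]
 barrels [[250.7, 167.1], [243.5, 164.8], [236.5, 162.5], [229.5, 160.2], [222.6, 158.0]]
 lid corners [[186.9, 181.6], [222.0, 194.5], [251.2, 170.2], [217.3, 159.1]]
[]
```

```bash
python3 - <<'E'
from h import *
np.set_printoptions(precision=4,suppress=True)
f=lambda u,v:(u*.7-.15,v*.7-.15)
print('nose w12',at(load('wrist12'),f(213,301),.004),'w2',at(load('wrist2'),f(237,291),.004), 'shaft w12',at(load('wrist12'),f(244,428),.005))
for n in ('scene15','side15','wrist15'):
    c=load(n); hsv=cv2.cvtColor(c['img'],cv2.COLOR_RGB2HSV).astype(int)
    P=proj(c,[[.4385,-.09,.005],[.4345,-.04,.005],[.428,.0,.005],[.422,.04,.005],[.42,-.096,.005]])
    print(n,P.round(0).tolist(),[hsv[int(y),int(x)].tolist() for x,y in P if 0<=x<560 and 0<=y<420])
E
```

```text
nose w12 [0.4172 0.0677 0.004 ] w2 [0.4174 0.0646 0.004 ] shaft w12 [ 0.4285 -0.06    0.005 ]
scene15 [[279.0, 248.0], [261.0, 243.0], [247.0, 239.0], [233.0, 235.0], [277.0, 254.0]] [[153, 12, 184], [161, 18, 153], [130, 16, 190], [126, 19, 198], [156, 15, 170]]
side15 [[246.0, 269.0], [239.0, 255.0], [232.0, 245.0], [226.0, 236.0], [237.0, 272.0]] [[165, 8, 189], [144, 9, 149], [126, 13, 203], [118, 14, 213], [131, 10, 209]]
wrist15 [[176.0, 306.0], [168.0, 273.0], [159.0, 244.0], [149.0, 213.0], [163.0, 310.0]] [[132, 44, 29], [120, 9, 120], [124, 12, 167], [120, 11, 184], [150, 7, 109]]
```

```bash
cat > pinfind.py <<'E'
from h import *
import sys
np.set_printoptions(precision=4,suppress=True)
for n in sys.argv[1:]:
    c=load(n); hsv=cv2.cvtColor(c['img'],cv2.COLOR_RGB2HSV)
    m=cv2.inRange(hsv,(112,4,135),(179,40,255)); m=cv2.morphologyEx(m,cv2.MORPH_CLOSE,np.ones((3,3)))
    k,l,st,ce=cv2.connectedComponentsWithStats(m)
    x0=proj(c,[[.428,0,.005]])[0]
    i=l[int(x0[1])-1:int(x0[1])+2,int(x0[0])-1:int(x0[0])+2].max()
    v,u=np.nonzero(l==i); W=np.array([at(c,(a,b),.0055)[:2] for a,b in zip(u,v)])
    t=np.linspace(-.08,.06,15); xs=[(y,W[abs(W[:,1]-y)<.006,0]) for y in t]
    sh=[(y,x.mean()) for y,x in xs if len(x) and y>-.07]
    p=np.polyfit(*zip(*sh),1)
    print(n,st[i],'x=%.4f*y+%.4f'%tuple(p),'y range',W[:,1].min(),W[:,1].max(),'leg xmin',W[:,0].min(),'xmax',W[:,0].max(), 'cent',W.mean(0))
E
python3 pinfind.py scene15 side15
```

```text
scene15 [222 232  61  28 241] x=-0.1070*y+0.4274 y range -0.10513105173757642 0.07194855657445842 leg xmin 0.3979505525591699 xmax 0.44072933590601193 cent [ 0.4267 -0.0282]
side15 [221 229  27  49 330] x=-0.1091*y+0.4247 y range -0.10728079121844958 0.07326416414656467 leg xmin 0.39433012963505887 xmax 0.438906314660988 cent [ 0.4238 -0.0387]
```

carry_out(
  translation=[
    [-3,-3.2,0],
    [-3,-3.2,-2],
    [-3,-3.2,-3],
    [-3,-3.2,-3],
    [-2.7,-3.1,-3],
    [0,0,0],
    [0,0,0],
    [0,0,0],
  ],
  delta_rot=[
    [0,0,0.063],
    [0,0,0.063],
    [0,0,0],
    [0,0,0],
    [0,0,0],
    [0,0,0],
    [0,0,0],
    [0,0,0],
  ],
  gripper=[3,3,3,3,3,3,3,3],
)

```text
time_s: 50.2
ee_pos: [0.4406, -0.0738, 0.1064]
tool_rot: [0.667, 0.745, 0.001, 0.0]
contact_force: [-0.1, 0.3, -0.3]
gripper_width: 0.03
grip_force: 0.0
```

```bash
python3 st.py; python3 - <<'E'
from h import *
w=snap('wrist','wrist16'); hsv=cv2.cvtColor(w['img'],cv2.COLOR_RGB2HSV)
for n in ('scene','side'): snap(n,n+'16')
for y in (-.09,-.08,-.05,-.02,0,.03,.05,.06,.065,.07,.075):
    X=np.arange(.405,.465,.002); P=proj(w,[[x,y,.0055] for x in X])
    v=[int(hsv[int(b),int(a),2]) if 0<=a<560 and 0<=b<420 else -1 for a,b in P]
    s=[int(hsv[int(b),int(a),1]) if 0<=a<560 and 0<=b<420 else -1 for a,b in P]
    print(y,[round(x,3) for x,q,r in zip(X,v,s) if q>130 and r<35])
E
python3 pinfind.py scene16 side16
```

```text
50.2 [ 0.4406 -0.0738  0.1064] tooly 0.1099 0.029997517186926066 [-0.1  0.3 -0.3]
-0.09 [np.float64(0.431), np.float64(0.433), np.float64(0.435), np.float64(0.437), np.float64(0.439)]
-0.08 [np.float64(0.431), np.float64(0.433), np.float64(0.435), np.float64(0.437), np.float64(0.439)]
-0.05 [np.float64(0.427), np.float64(0.429), np.float64(0.431), np.float64(0.433), np.float64(0.435)]
-0.02 [np.float64(0.423), np.float64(0.425), np.float64(0.427), np.float64(0.429), np.float64(0.431)]
0 [np.float64(0.421), np.float64(0.423), np.float64(0.425), np.float64(0.427), np.float64(0.429)]
0.03 [np.float64(0.417), np.float64(0.419), np.float64(0.421), np.float64(0.423), np.float64(0.425)]
0.05 [np.float64(0.415), np.float64(0.417), np.float64(0.419), np.float64(0.421), np.float64(0.423)]
0.06 [np.float64(0.415), np.float64(0.417), np.float64(0.419), np.float64(0.421), np.float64(0.423)]
0.065 [np.float64(0.415), np.float64(0.417), np.float64(0.419), np.float64(0.421)]
0.07 [np.float64(0.415), np.float64(0.417), np.float64(0.419)]
0.075 []
scene16 [222 232  61  29 251] x=-0.1088*y+0.4274 y range -0.10365290199786026 0.07194855657445842 leg xmin 0.39607299813067576 xmax 0.4419937100738758 cent [ 0.4267 -0.0268]
side16 [221 229  27  49 331] x=-0.1065*y+0.4247 y range -0.10728079121844958 0.07326416414656467 leg xmin 0.39559962196499937 xmax 0.438906314660988 cent [ 0.4239 -0.0382]
```

carry_out(
  translation=[
    [-0.5,-0.3,-3],
    [0,0,-3],
    [0,0,-2],
    [0,0,0],
    [0,0,0],
  ],
  delta_rot=[
    [0,0,0],
    [0,0,0],
    [0,0,0],
    [0,0,0],
    [0,0,0],
  ],
  gripper=[3,3,3,3,3],
)

```text
time_s: 50.85
ee_pos: [0.435, -0.0774, 0.0266]
tool_rot: [0.667, 0.745, 0.0, 0.0]
contact_force: [-0.7, 0.0, 1.4]
gripper_width: 0.0301
grip_force: 0.0
```

carry_out(
  translation=[
    [0,0,-1.5],
    [0,0,-1.2],
    [0,0,-0.7],
    [0,0,-0.2],
    [0,0,0],
    [0,0,0],
  ],
  delta_rot=[
    [0,0,0],
    [0,0,0],
    [0,0,0],
    [0,0,0],
    [0,0,0],
    [0,0,0],
  ],
  gripper=[3,3,3,3,3,3],
)

```text
time_s: 51.45
ee_pos: [0.4348, -0.078, -0.0092]
tool_rot: [0.668, 0.744, 0.0, 0.0]
contact_force: [0.1, 0.7, -0.0]
gripper_width: 0.0299
grip_force: 0.0
```

carry_out(
  translation=[
    [0,0,0],
    [0,0,0],
    [0,0,0],
    [0,0,0],
    [0,0,0],
    [0,0,0],
  ],
  delta_rot=[
    [0,0,0],
    [0,0,0],
    [0,0,0],
    [0,0,0],
    [0,0,0],
    [0,0,0],
  ],
  gripper=[0,0,0,0,0,0],
  grip_force=100,
)

```text
time_s: 52.05
ee_pos: [0.4345, -0.0781, -0.0091]
tool_rot: [0.668, 0.744, 0.0, 0.0]
contact_force: [-0.8, 0.1, 4.1]
gripper_width: 0.0053
grip_force: 98.5
```

```bash
python3 st.py
```

```text
52.05 [ 0.4345 -0.0781 -0.0091] tooly 0.1083 0.005304648891541096 [-0.8  0.1  4.1]
```

carry_out(
  translation=[
    [0,0,0.5],
    [0,0,1],
    [0,0,3],
    [0,0,4],
    [0,0,2],
    [0,0,0],
    [0,0,0],
  ],
  delta_rot=[
    [0,0,0],
    [0,0,0],
    [0,0,0],
    [0,0,0],
    [0,0,0],
    [0,0,0],
    [0,0,0],
  ],
  gripper=[0,0,0,0,0,0,0],
)

```text
time_s: 52.75
ee_pos: [0.434, -0.0784, 0.0955]
tool_rot: [0.668, 0.744, -0.0, 0.0]
contact_force: [0.5, 0.2, -1.3]
gripper_width: 0.0051
grip_force: 98.4
```

```bash
python3 st.py; python3 - <<'E'
from h import *
for n in ('wrist','scene','side'): snap(n,n+'17')
np.set_printoptions(precision=4,suppress=True)
def mask(n):
    c=load(n); hsv=cv2.cvtColor(c['img'],cv2.COLOR_RGB2HSV)
    m=cv2.inRange(hsv,(112,4,135),(179,40,255)); m=cv2.morphologyEx(m,cv2.MORPH_CLOSE,np.ones((3,3)))
    k,l,st,ce=cv2.connectedComponentsWithStats(m)
    print(n,[(st[i].tolist()) for i in range(1,k) if st[i,4]>60])
    return c,l,st
s=manip.observe(); T=s['ee_pos']; z=T[2]+.0145
nose=T+[-.108*.15,.149,.0145]; bend=T+[.0022,-.02,.0145]
for n in ('scene17','side17','wrist17'):
    c,l,st=mask(n); print(' pred nose,bend',proj(c,[nose,bend]).round(1).tolist())
E
```

```text
52.75 [ 0.434  -0.0784  0.0955] tooly 0.1074 0.0051009417704946216 [ 0.5  0.2 -1.3]
scene17 [[219, 200, 50, 15, 170]]
 pred nose,bend [[219.1, 200.7], [281.6, 217.6]]
side17 [[220, 217, 26, 12, 128]]
 pred nose,bend [[217.7, 186.7], [242.2, 223.2]]
wrist17 [[268, 0, 25, 317, 6473], [214, 300, 21, 8, 128]]
 pred nose,bend [[281.2, -92.7], [281.8, 306.1]]
```

carry_out(
  translation=[
    [3,0.5,0.4],
    [4,0.6,0],
    [4,0.6,0],
    [4,0.6,0],
    [4,0.6,0],
    [4.1,0.6,0],
    [0,0.6,0],
    [0,0,0],
  ],
  delta_rot=[
    [0,0,-0.042],
    [0,0,-0.042],
    [0,0,-0.042],
    [0,0,0],
    [0,0,0],
    [0,0,0],
    [0,0,0],
    [0,0,0],
  ],
  gripper=[0,0,0,0,0,0,0,0],
)

```text
time_s: 53.7
ee_pos: [0.6641, -0.0348, 0.0968]
tool_rot: [0.713, 0.702, -0.001, -0.002]
contact_force: [-0.4, 0.6, -1.5]
gripper_width: 0.0052
grip_force: 98.6
```

carry_out(
  translation=[
    [0,0,0],
    [0,0,-2],
    [0,0,-2],
    [0,0,-1.5],
    [0,0,0],
    [0,0,0],
    [0,0,0],
  ],
  delta_rot=[
    [0,0,0],
    [0,0,0],
    [0,0,0],
    [0,0,0],
    [0,0,0],
    [0,0,0],
    [0,0,0],
  ],
  gripper=[0,0,0,0,0,0,0],
)

```text
time_s: 54.4
ee_pos: [0.666, -0.037, 0.0454]
tool_rot: [0.713, 0.701, 0.001, 0.001]
contact_force: [-0.1, 0.2, -0.8]
gripper_width: 0.0054
grip_force: 98.6
```

```bash
python3 st.py
```

```text
54.4 [ 0.666  -0.037   0.0454] tooly -0.018 0.005356251619646861 [-0.1  0.2 -0.8]
```

carry_out(
  translation=[
    [-0.1,0,-0.6],
    [0,0,-0.2],
    [0,0,0],
    [0,0,0],
    [0,0,0],
  ],
  delta_rot=[
    [0,0,0],
    [0,0,0],
    [0,0,0],
    [0,0,0],
    [0,0,0],
  ],
  gripper=[0,0,0,0,0],
)

```text
time_s: 54.9
ee_pos: [0.6644, -0.037, 0.0364]
tool_rot: [0.713, 0.701, 0.0, 0.0]
contact_force: [0.4, 0.4, -1.1]
gripper_width: 0.0054
grip_force: 98.6
```

```bash
python3 st.py; python3 - <<'E'
from h import *
np.set_printoptions(precision=1,suppress=True)
T=manip.observe()['ee_pos']; nose=T+[.0186*.15,.150,.0141]; bend=T+[-.0004,-.02,.0141]; hr=[.6679,.1282,.051]; hl=[.6702,.2532,.051]
S={}
for n in ('wrist','side','scene'):
    c=S[n]=snap(n,n+'18'); print(n,'nose,bend,hr,hl',proj(c,[nose,bend,hr,hl]).round(1).tolist())
def crop(c,x0,y0,w,h,W,H): return cv2.resize(c['img'][:,:,::-1][y0:y0+h,x0:x0+w],(W,H),interpolation=cv2.INTER_CUBIC)
p=proj(S['scene'],[nose])[0].astype(int); q=proj(S['side'],[nose])[0].astype(int); r=proj(S['wrist'],[hr])[0].astype(int)
print(p,q,r)
a=crop(S['scene'],p[0]-30,p[1]-40,80,60,400,300); b=crop(S['side'],q[0]-50,q[1]-30,80,60,400,300); d=crop(S['wrist'],180,0,240,180,400,300)
e=crop(S['wrist'],240,0,120,90,400,300)
cv2.imwrite('pics/x18.png',np.vstack([np.hstack([a,b]),np.hstack([d,e])]))
E
```

```text
54.9 [ 0.6644 -0.037   0.0364] tooly -0.0179 0.005438171839079759 [ 0.4  0.4 -1.1]
wrist nose,bend,hr,hl [[283.8, -93.3], [283.0, 307.6], [284.9, -138.2], [283.2, 13.0]]
side nose,bend,hr,hl [[322.7, 188.5], [350.7, 222.1], [320.7, 185.7], [305.0, 167.0]]
scene nose,bend,hr,hl [[257.9, 169.7], [308.7, 186.3], [253.7, 168.1], [219.9, 157.1]]
[257 169] [322 188] [ 284 -138]
```

View pics/x18.png

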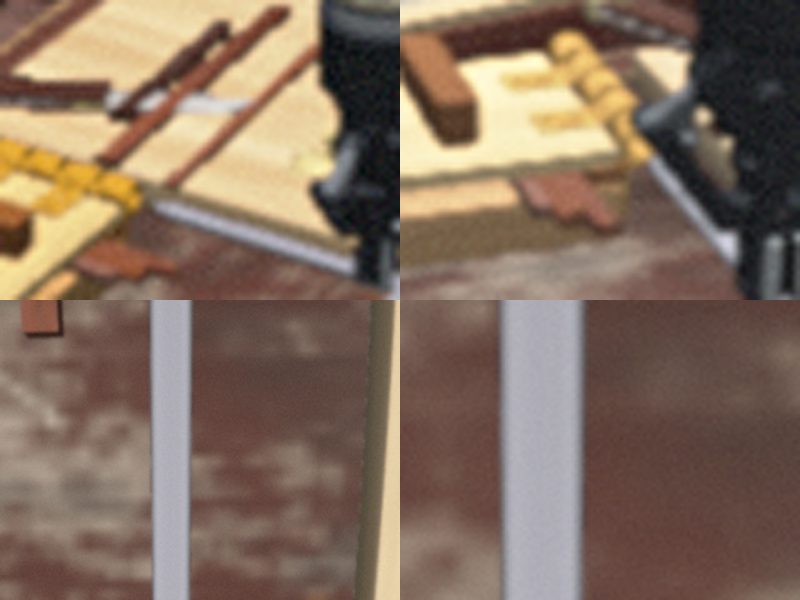

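```bash
cat > pinline.py <<'E'
from h import *
import sys
np.set_printoptions(precision=2,suppress=True)
sfx=sys.argv[1]; T=np.array(eval(sys.argv[2])); 
def ax(d,dx=0,dz=0): # point at distance d (m) ahead of grip
    return T+np.array([.0186*d,d,.0141])+np.array([dx,0,dz])*d/.15
for n in ('scene','side','wrist'):
    c=load(n+sfx); hsv=cv2.cvtColor(c['img'],cv2.COLOR_RGB2HSV); out=[]
    for d in np.arange(.02,.15,.01):
        P=ax(d); p0,px,pz=proj(c,[P,P+[.002,0,0],P+[0,0,.002]])
        t=proj(c,[P+[0,.01,0]])[0]-p0; t/=np.linalg.norm(t); nrm=np.array([-t[1],t[0]])
        k=np.arange(-7 if n!='wrist' else -30,7.01 if n!='wrist' else 30,.25)
        q=p0+k[:,None]*nrm
        h=cv2.remap(c['img'],q[:,0].astype(np.float32)[None],q[:,1].astype(np.float32)[None],cv2.INTER_LINEAR)[0].astype(int)
        w=(h[:,2]-h[:,0]>4)&(h.sum(1)>360)
        if w.sum()>3: out.append((round(d,2),round(k[w].mean(),2),int(w.sum()),round((px-p0)@nrm/2,3),round((pz-p0)@nrm/2,3)))
    print(n,*out,sep='\n  ')
E
python3 pinline.py 18 "[.6644,-.037,.0364]"
```

```text
scene
  (np.float64(0.02), np.float64(0.25), 9, np.float64(0.21), np.float64(0.282))
  (np.float64(0.03), np.float64(0.0), 7, np.float64(0.209), np.float64(0.281))
  (np.float64(0.04), np.float64(0.0), 7, np.float64(0.209), np.float64(0.28))
  (np.float64(0.05), np.float64(0.12), 8, np.float64(0.208), np.float64(0.279))
  (np.float64(0.06), np.float64(0.12), 6, np.float64(0.207), np.float64(0.278))
  (np.float64(0.07), np.float64(0.0), 7, np.float64(0.207), np.float64(0.277))
  (np.float64(0.08), np.float64(0.0), 7, np.float64(0.206), np.float64(0.277))
  (np.float64(0.09), np.float64(0.0), 7, np.float64(0.205), np.float64(0.276))
  (np.float64(0.1), np.float64(-0.12), 6, np.float64(0.205), np.float64(0.275))
  (np.float64(0.11), np.float64(0.12), 6, np.float64(0.204), np.float64(0.274))
  (np.float64(0.12), np.float64(0.0), 7, np.float64(0.203), np.float64(0.273))
  (np.float64(0.13), np.float64(0.0), 7, np.float64(0.203), np.float64(0.273))
  (np.float64(0.14), np.float64(-0.25), 5, np.float64(0.202), np.float64(0.272))
side
  (np.float64(0.03), np.float64(6.5), 5, np.float64(0.372
[... 951 characters left out ...]
0), 75, np.float64(2.182), np.float64(-0.007))
  (np.float64(0.04), np.float64(-1.25), 77, np.float64(2.227), np.float64(-0.004))
  (np.float64(0.05), np.float64(-1.25), 81, np.float64(2.273), np.float64(-0.001))
  (np.float64(0.06), np.float64(-1.0), 81, np.float64(2.319), np.float64(0.002))
  (np.float64(0.07), np.float64(-1.38), 84, np.float64(2.366), np.float64(0.005))
  (np.float64(0.08), np.float64(-1.12), 84, np.float64(2.412), np.float64(0.009))
  (np.float64(0.09), np.float64(-1.0), 85, np.float64(2.458), np.float64(0.012))
  (np.float64(0.1), np.float64(-1.38), 90, np.float64(2.503), np.float64(0.016))
  (np.float64(0.11), np.float64(-1.38), 92, np.float64(2.548), np.float64(0.02))
```

carry_out(
  translation=[
    [0.02,1,0.03],
    [0.02,1,0],
    [0.01,0.5,0],
    [0.01,0.5,0],
    [0,0,0],
  ],
  delta_rot=[
    [0,0,0],
    [0,0,0],
    [0,0,0],
    [0,0,0],
    [0,0,0],
  ],
  gripper=[0,0,0,0,0],
)

```text
time_s: 55.55
ee_pos: [0.6648, -0.0052, 0.0366]
tool_rot: [0.713, 0.701, 0.0, -0.0]
contact_force: [0.2, 0.2, -1.1]
gripper_width: 0.0052
grip_force: 98.6
```

carry_out(
  translation=[
    [0.01,0.5,0],
    [0.01,0.5,0],
    [0.01,0.5,0],
    [0.01,0.5,0],
    [0,0,0],
  ],
  delta_rot=[
    [0,0,0],
    [0,0,0],
    [0,0,0],
    [0,0,0],
    [0,0,0],
  ],
  gripper=[0,0,0,0,0],
)

```text
time_s: 56.05
ee_pos: [0.6652, 0.0147, 0.0366]
tool_rot: [0.713, 0.701, 0.0, -0.0]
contact_force: [0.3, -0.7, -0.9]
gripper_width: 0.0054
grip_force: 98.6
```

carry_out(
  translation=[
    [0.02,0.8,0],
    [0.02,0.8,0],
    [0.02,0.8,0],
    [0.01,0.8,0],
    [0.01,0.8,0],
    [0,0,0],
  ],
  delta_rot=[
    [0,0,0],
    [0,0,0],
    [0,0,0],
    [0,0,0],
    [0,0,0],
    [0,0,0],
  ],
  gripper=[0,0,0,0,0,0],
)

```text
time_s: 56.65
ee_pos: [0.6659, 0.0558, 0.0366]
tool_rot: [0.712, 0.702, 0.001, -0.001]
contact_force: [-0.3, 1.1, -1.4]
gripper_width: 0.0054
grip_force: 98.6
```

carry_out(
  translation=[
    [0.02,0.8,0],
    [0.02,0.8,0],
    [0.01,0.8,0],
    [0.01,0.7,0],
    [0,0,0],
  ],
  delta_rot=[
    [0,0,0],
    [0,0,0],
    [0,0,0],
    [0,0,0],
    [0,0,0],
  ],
  gripper=[0,0,0,0,0],
)

```text
time_s: 57.15
ee_pos: [0.6664, 0.0866, 0.0366]
tool_rot: [0.713, 0.702, 0.001, -0.001]
contact_force: [0.1, -0.8, -1.3]
gripper_width: 0.0049
grip_force: 98.6
```

```bash
python3 st.py
```

```text
57.15 [0.6664 0.0866 0.0366] tooly -0.0153 0.004911034863783954 [ 0.1 -0.8 -1.3]
```

carry_out(
  translation=[
    [0.02,0.8,0],
    [0.01,0.8,0],
    [0.01,0.6,0],
    [0.01,0.3,0],
    [0,0,0],
    [0,0,0],
  ],
  delta_rot=[
    [0,0,-0.003],
    [0,0,0],
    [0,0,0],
    [0,0,0],
    [0,0,0],
    [0,0,0],
  ],
  gripper=[0,0,0,0,0,0],
)

```text
time_s: 57.75
ee_pos: [0.6672, 0.1086, 0.0364]
tool_rot: [0.715, 0.7, -0.0, 0.0]
contact_force: [-0.1, -0.3, -1.0]
gripper_width: 0.0055
grip_force: 98.6
```

```bash
python3 st.py; python3 - <<'E'
from h import *
hl=np.array([.6702,.2532,.051]); d=np.array([.0186,1,0])
for n in ('scene','side'):
    c=snap(n,n+'19')
    for k in np.arange(-.004,.022,.002):
        P=hl+d*k; p=proj(c,[P])[0]; print(n,round(k*1000),p.round(1),c['img'][int(round(p[1])),int(round(p[0]))])
E
```

```text
57.75 [0.6672 0.1086 0.0364] tooly -0.0212 0.005497774309104533 [-0.1 -0.3 -1. ]
scene -4 [220.9 157.5] [227 166  54]
scene -2 [220.4 157.3] [210 153  36]
scene 0 [219.9 157.1] [210 153  36]
scene 2 [219.4 157. ] [196 143  48]
scene 4 [218.8 156.8] [196 143  48]
scene 6 [218.3 156.6] [144 106  45]
scene 8 [217.8 156.5] [149 111  50]
scene 10 [217.3 156.3] [88 73 53]
scene 12 [216.8 156.1] [88 73 53]
scene 14 [216.3 156. ] [60 48 36]
scene 16 [215.7 155.8] [60 48 36]
scene 18 [215.2 155.6] [72 57 47]
scene 20 [214.7 155.5] [104  82  58]
side -4 [305.5 167.5] [141 115  73]
side -2 [305.3 167.3] [112  90  60]
side 0 [305. 167.] [112  90  60]
side 2 [304.8 166.7] [112  90  60]
side 4 [304.6 166.4] [63 52 37]
side 6 [304.4 166.2] [129 103  63]
side 8 [304.1 165.9] [129 103  63]
side 10 [303.9 165.6] [129 103  63]
side 12 [303.7 165.4] [76 64 44]
side 14 [303.5 165.1] [106  83  51]
side 16 [303.2 164.8] [106  83  51]
side 18 [303.  164.6] [106  83  51]
side 20 [302.8 164.3] [48 41 36]
```

carry_out(
  translation=[
    [0,0.2,0],
    [0,0.2,0],
    [0,0,0],
    [0,0,0],
  ],
  delta_rot=[
    [0,0,0.002],
    [0,0,0],
    [0,0,0],
    [0,0,0],
  ],
  gripper=[0,0,0,0],
)

```text
time_s: 58.25
ee_pos: [0.6671, 0.1131, 0.0365]
tool_rot: [0.714, 0.7, 0.0, -0.0]
contact_force: [0.7, -0.2, -1.0]
gripper_width: 0.0053
grip_force: 98.6
```

carry_out(
  translation=[
    [0,0,-0.1],
    [0,0,-0.1],
    [0,0,0],
  ],
  delta_rot=[
    [0,0,0],
    [0,0,0],
    [0,0,0],
  ],
  gripper=[0,0,0],
)

```text
time_s: 58.55
ee_pos: [0.6673, 0.1129, 0.0348]
tool_rot: [0.714, 0.7, 0.0, 0.0]
contact_force: [-0.0, -0.6, 0.5]
gripper_width: 0.0054
grip_force: 98.7
```

carry_out(
  translation=[
    [0,0,0],
    [0,0,0],
    [0,0,0],
    [0,0,2],
    [0,0,3],
    [0,0,4],
    [0,0,4],
    [-3,0,0],
  ],
  delta_rot=[
    [0,0,0],
    [0,0,0],
    [0,0,0],
    [0,0,0],
    [0,0,0],
    [0,0,0],
    [0,0,0],
    [0,0,0],
  ],
  gripper=[2.5,2.5,2.5,2.5,2.5,2.5,2.5,0],
)

```text
time_s: 59.35
ee_pos: [0.6441, 0.1142, 0.1712]
tool_rot: [0.715, 0.699, 0.008, 0.004]
contact_force: [0.4, 0.4, -1.0]
gripper_width: 0.0118
grip_force: 0.0
```

carry_out(
  translation=[
    [-4,0,0],
    [-4,0,0],
    [-4,0,0],
    [-4,-0.3,0],
    [-1.5,0,0],
    [0,0,0],
    [0,0,0],
  ],
  delta_rot=[
    [0,0,0],
    [0,0,0],
    [0,0,0],
    [0,0,0],
    [0,0,0],
    [0,0,0],
    [0,0,0],
  ],
  gripper=[0,0,0,0,0,0,0],
)

```text
time_s: 60.05
ee_pos: [0.4635, 0.1101, 0.165]
tool_rot: [0.714, 0.7, 0.001, 0.001]
contact_force: [1.4, -0.0, -0.2]
gripper_width: 0.0003
grip_force: 0.0
```

```bash
python3 st.py; python3 - <<'E'
from h import *
w=snap('wrist','wrist20')
for n in ('scene','side'): snap(n,n+'20')
hsv=cv2.cvtColor(w['img'],cv2.COLOR_RGB2HSV)
m=cv2.inRange(hsv,(17,130,110),(25,255,255)); k,l,st,ce=cv2.connectedComponentsWithStats(m)
for i in range(1,k):
    if st[i,4]>20: print('brass',st[i],ce[i].round(1),at(w,ce[i],.063)[:2],at(w,ce[i],.051)[:2])
for n in ('scene20','side20'):
    c=load(n); hsv=cv2.cvtColor(c['img'],cv2.COLOR_RGB2HSV)
    m=cv2.inRange(hsv,(110,4,120),(179,45,255)); k,l,st,ce=cv2.connectedComponentsWithStats(m)
    print(n,[(st[i].tolist(),ce[i].round(1).tolist()) for i in range(1,k) if st[i,4]>8 and ce[i][1]>150], proj(c,[[.6673,.0929,.049],[.6679,.128,.049],[.6313,.0929,.045]]).round(1).tolist())
E
```

```text
60.05 [0.4635 0.1101 0.165 ] tooly -0.0192 0.00027286359045222675 [ 1.4 -0.  -0.2]
brass [520  20  34  33 775] [537.9  35.5] [0.66049539 0.24072188] [0.66972565 0.24326122]
brass [324  25   9   9  60] [328.  29.] [0.49895114 0.24234879] [0.50058326 0.24496464]
brass [ 481   56   68   29 1733] [514.3  69.5] [0.64450754 0.21544862] [0.65298582 0.21679924]
brass [511  90  32  28 692] [527.  103.3] [0.65950639 0.19032119] [0.66869013 0.19048996]
brass [ 471  122   66   28 1523] [503.7 134.8] [0.64359722 0.16542336] [0.65203268 0.16442107]
brass [500 152  31  28 610] [514.9 165.7] [0.65802903 0.14010144] [0.66714329 0.13790815]
brass [313 160  13  13 115] [319.  165.7] [0.49340475 0.14197478] [0.49477601 0.1398696 ]
scene20 [([253, 167, 12, 13, 65], [259.0, 172.8])] [[263.7, 171.9], [253.7, 168.7], [257.3, 178.9]]
side20 [([310, 184, 19, 15, 102], [320.0, 192.2])] [[325.8, 192.5], [320.7, 186.5], [311.1, 196.2]]
```

carry_out(
  translation=[
    [0,-0.2,-4],
    [0,0,-4],
    [0,0,-3],
    [0,0,-0.9],
    [0,0,0],
    [0,0,0],
  ],
  delta_rot=[
    [0,0,0],
    [0,0,0],
    [0,0,0],
    [0,0,0],
    [0,0,0],
    [0,0,0],
  ],
  gripper=[0,0,0,0,0,0],
)

```text
time_s: 60.8
ee_pos: [0.4634, 0.1085, 0.0463]
tool_rot: [0.714, 0.7, 0.001, 0.0]
contact_force: [-0.3, 0.0, 0.4]
gripper_width: 0.0003
grip_force: 0.0
```

carry_out(
  translation=[
    [0.5,0,0],
    [0.5,0,0],
    [0.4,0,0],
    [0.5,-0.2,0],
    [0.5,-0.2,0],
    [0.54,-0.17,0],
    [0,0,0],
  ],
  delta_rot=[
    [0,0,0],
    [0,0,0],
    [0,0,0],
    [0,0,0],
    [0,0,0],
    [0,0,0],
    [0,0,0],
  ],
  gripper=[0,0,0,0,0,0,0],
)

```text
time_s: 61.5
ee_pos: [0.4923, 0.1027, 0.0456]
tool_rot: [0.714, 0.7, 0.001, -0.0]
contact_force: [-1.5, 2.4, 0.7]
gripper_width: 0.0001
grip_force: 1.9
```

```bash
python3 st.py
```

```text
61.5 [0.4923 0.1027 0.0456] tooly -0.019 0.00012153994947131962 [-1.5  2.4  0.7]
```

carry_out(
  translation=[
    [0.5,0,0],
    [0.5,0.1,0],
    [0.5,0.15,0],
    [0.45,0.2,0],
    [0.4,0.3,0],
    [0.4,0.4,0],
    [0,0,0],
  ],
  delta_rot=[
    [0,0,0],
    [0,0,0],
    [0,0,0],
    [0,0,0],
    [0,0,0],
    [0,0,0],
    [0,0,0],
  ],
  gripper=[0,0,0,0,0,0,0],
)

```text
time_s: 62.2
ee_pos: [0.5204, 0.1143, 0.0454]
tool_rot: [0.714, 0.7, 0.001, 0.0]
contact_force: [0.7, -0.5, -0.4]
gripper_width: 0.0001
grip_force: 0.2
```

carry_out(
  translation=[
    [0.35,0.4,0],
    [0.35,0.5,0],
    [0,0.2,0],
    [0,0,0],
    [0,0,0],
  ],
  delta_rot=[
    [0,0,0],
    [0,0,0],
    [0,0,0],
    [0,0,0],
    [0,0,0],
  ],
  gripper=[0,0,0,0,0],
)

```text
time_s: 62.7
ee_pos: [0.5261, 0.1222, 0.0454]
tool_rot: [0.714, 0.7, -0.002, 0.001]
contact_force: [-1.7, -3.9, 1.1]
gripper_width: 0.0002
grip_force: 2.6
```

```bash
python3 st.py
```

```text
62.7 [0.5261 0.1222 0.0454] tooly -0.0205 0.00024003638987539052 [-1.7 -3.9  1.1]
```

carry_out(
  translation=[
    [0,-0.6,0],
    [0,-1.5,0],
    [0,-1,4],
    [0,-4,5],
    [0,-2,5],
    [0,0,2],
    [0,0,0],
    [0,0,0],
  ],
  delta_rot=[
    [0,0,0],
    [0,0,0],
    [0,0,0],
    [0,0,0],
    [0,0,0],
    [0,0,0],
    [0,0,0],
    [0,0,0],
  ],
  gripper=[0,0,0,0,0,0,0,0],
)

```text
time_s: 63.5
ee_pos: [0.5261, 0.0437, 0.191]
tool_rot: [0.714, 0.7, 0.0, 0.0]
contact_force: [0.3, -0.2, -0.5]
gripper_width: -0.0002
grip_force: 0.0
```

```bash
python3 st.py; python3 - <<'E'
from h import *
np.set_printoptions(precision=4,suppress=True)
w=snap('wrist','wrist21'); img=w['img'].astype(int)
piv=np.array([.4937,.142])
for a in np.arange(0,1.9,.15): # brightness along ray at button angle
    P=[[piv[0]+r*np.sin(a),piv[1]-r*np.cos(a),.063] for r in (.018,.026,.034,.041)]
    print(round(a,2),[int(img[int(y),int(x)].sum()) if 0<=x<560 and 0<=y<420 else None for x,y in proj(w,P)])
hsv=cv2.cvtColor(w['img'],cv2.COLOR_RGB2HSV)
m=cv2.inRange(hsv,(17,130,110),(25,255,255)); k,l,st,ce=cv2.connectedComponentsWithStats(m)
for i in range(1,k):
    if st[i,4]>40: print('brass',st[i],ce[i].round(1),at(w,ce[i],.051)[:2])
for n in ('scene','side'):
    c=snap(n,n+'21'); hsv=cv2.cvtColor(c['img'],cv2.COLOR_RGB2HSV)
    m=cv2.inRange(hsv,(110,4,120),(179,45,255)); k,l,st,ce=cv2.connectedComponentsWithStats(m)
    print(n,[(st[i].tolist(),ce[i].round(1).tolist()) for i in range(1,k) if st[i,4]>8 and ce[i][1]>150])
# exposed strip ends: mahogany, right of lid (jig y<-63)
for jx in (63,52,41):
    r=[]
    for jy in range(-66,-120,-3):
        X=.5716+(jx+.0186*jy)/1000; Y=.1925+(jy-.0186*jx)/1000
        p=proj(w,[[X,Y,.038]])[0]; q=img[int(p[1]),int(p[0])] if 0<=p[0]<560 and 0<=p[1]<420 else [0,0,0]
        r.append(int(q[0]-q[2]))
    print(jx,r)
E
```

```text
63.5 [0.5261 0.0437 0.191 ] tooly -0.0192 -0.0001794659163936582 [ 0.3 -0.2 -0.5]
0.0 [415, 250, 262, 325]
0.15 [412, 244, 279, 362]
0.3 [462, 252, 273, 360]
0.45 [481, 263, 260, 324]
0.6 [420, 298, 257, 326]
0.75 [311, 357, 248, 293]
0.9 [550, 410, 304, 237]
1.05 [431, 414, 416, 318]
1.2 [236, 518, 565, 397]
1.35 [231, 229, 244, 514]
1.5 [228, 237, 217, 215]
1.65 [222, 214, 217, 223]
1.8 [223, 229, 656, 663]
brass [418   0  44  38 786] [446.2  19.3] [0.6667 0.1923]
brass [ 395   40   64   29 1578] [426.7  53.4] [0.6519 0.1649]
brass [426  73  29  26 640] [440.3  85.4] [0.6665 0.1387]
brass [235  77  13  12 107] [240.8  82.5] [0.4918 0.1428]
scene [([253, 167, 12, 13, 70], [259.0, 172.6]), ([257, 309, 4, 6, 9], [258.2, 311.4]), ([267, 309, 8, 7, 10], [270.0, 312.2]), ([262, 325, 3, 7, 10], [262.9, 328.1]), ([78, 372, 4, 7, 12], [79.2, 375.7])]
side [([310, 184, 19, 15, 102], [319.9, 192.1]), ([290, 368, 8, 2, 9], [293.4, 368.4]), ([279, 370, 7, 3, 9], [282.2, 371.2])]
63 [82, 84, 81, 84, 81, 79, 76, 76, 68, -5, -8, -7, 60, 73, 78, 76, 48, 45]
52 [86, 88, 86, 87, 87, 87, 86, 86, 88, 83, 85, 86, 41, 42, 42, 44, 39, 39]
41 [69, 69, 66, 72, 78, 76, 72, 36, 27, 30, 33, 37, 40, 40, 36, 38, 39, 36]
```

```bash
python3 -c "
from plant import manip
print(manip.hand_in())"
```

```text
the job is handed in; nothing more can be done
None
```

I handed the job in at about 63 s on the robot's clock. My last camera checks showed the three strips on the bed against fence and stop, the lid seated, the pin's nose about 9 mm past the last barrel and the button turned fully over the lid's front edge; `hand_in()` gave no verdict.

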